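Load the drained slides into the staining dish

TASK

Make the dish ready for staining: take the lid off the white staining dish and lay it flat on the worktop, handle up, clear of the dish. Then lift the wire carrier that is full of glass slides up and off its hook on the draining stand, carry it upright, and lower it gently into the dish until it stands fully home on the dish's floor, and let go. Leave the dish where it stands, the empty carrier on its hook, and the bottles, racks, timer and slide box undisturbed.

Things in the scene. Friction and masses are not known exactly. Their poses are not given: they have to be found in the camera images.
- drain_stand: Fixed steel draining stand, 180 (x) x 240 (y) x 307 mm high; origin under its centre, z up, open front with the two hooks faces -x. Drip tray at its foot (rim 14 mm). Hook rail at x = +34, z = 208 to 244 mm. Bottle shelf above at x = +13 to +93 mm, underside z = 293 mm, with three bottles. A carrier hangs on each hook at x = -10 mm; which hangs where varies.
- hook_left (a point): Where an eye rests on the hook at the stand's (-10, +55, 235) mm; stand's axes. Each hook is a level strip 12 mm wide (y), 3 mm thick, this point on its top; it runs to -x from the rail and ends 20 mm in front of this point in an upturned tip, 3 mm thick, rising 12 mm above the strip.
- hook_right (a point): The same on the other hook, at the stand's (-10, -55, 235) mm; stand's axes.
- full_carrier: Steel slide carrier full of eight upright glass slides (white ends), loose, 0.2 to 0.35 kg, 180 mm tall, hanging upright. Origin under its centre, z up, axes at first as the stand's. Basket 62 (x) x 84 (y) x 30 mm high; from its y ends two bail wires rise to the grip plate; above that a thin neck (12 mm y, 3 mm x, at x = 0) up to the eye.
- full_carrier_grip (a point): Point to grip on the full carrier, at its (-12, 0, 77) mm, carrier's axes. The black grip plate is 14 mm thick (y), x = -24 to +8, z = 55 to 99 mm in the carrier's frame. Hook, eye and neck block a gripper coming straight down: take it across its 14 mm with the tool tilted 30 to 45 degrees, back of the tool leaning to the stand's -x.
- full_carrier_eye (a point): Middle of the underside of the eye's top bar, at the carrier's (0, 0, 176) mm; it rests on the hook. The flat eye is 32 mm wide (y), 3 mm thick (x), opening 24 mm wide and 30 mm high below this point. To unhook, raise the carrier over 12 mm (past the tip) but under 27 mm (lower bar meets the hook), then bring it along the stand's -x by over 25 mm.
- empty_carrier: The same carrier without slides, on the other hook; frame and sizes as full_carrier. Bystander: stays hanging.
- dish: White plastic staining dish, loose, 0.6 kg, standing on the worktop: open box 80 (x) x 102 (y) x 62 mm high (122 mm long over its thumb ledges). Origin under its centre, z up. Inside 70 (x) x 92 (y) mm, floor at z = 6 mm; the carrier's basket (62 x 84) goes in with 4 mm all round, its x along the dish's x, either way round.
- lid: White lid, loose, on the dish at the start, 0.11 kg. Origin under its centre, z up, 58 mm above the dish's origin while on. A locating lip 66 x 88 mm, z = 0 to 4, goes inside the rim; plate 86 (x) x 108 (y) mm, z = 4 to 9 mm; bar handle 50 mm long (x), 14 mm thick (y), its top at z = 35.5 mm.
- bottle_rinse: White bottle, 52 mm diameter, 121 mm high, on the stand's shelf; origin under its centre. Bystander.
- dropper_a: Small brown bottle, 29 mm diameter, 70 mm high, on the stand's shelf; origin under its centre. Bystander.
- dropper_b: Small white bottle, 27 mm diameter, 66 mm high, on the stand's shelf; origin under its centre. Bystander.
- small_rack: Small white tube rack with one tube, 55 (x) x 78 (y) x 94 mm, on the worktop to the left of the dish; origin under its centre. Bystander.
- tube_rack: Long white tube rack with tubes, 78 (x) x 196 (y) x 94 mm, on the worktop farther left; origin under its centre. Bystander.
- timer: Timer with a round knob, 62 x 62 x 35 mm, on the worktop in front of the stand, to the right; origin under its centre. The worktop in front of the stand between timer and dish is free. Bystander.
- slide_box: Flat closed slide box, 63 (x) x 86 (y) x 31 mm, on the worktop at the right; origin under its centre. Bystander.

How it is judged:
On the way, in this order (a step that is already met when the one before it is completed fails the run):
1. the lid lies flat on the worktop, handle up, clear of the dish and let go (height (world z) of lid below 0.006 m and angle between lid's own z axis and vertical below 0.08 rad and horizontal distance between lid and dish above 0.085 m and contact force between the fingers and lid below 0.1 N), for 0.2 s.
2. the full carrier is off its hook, held in the fingers clear in front of the stand's hooks, upright and off the worktop (x of full_carrier in the frame of drain_stand below -0.045 m and height (world z) of full_carrier above 0.02 m and angle between full_carrier's own z axis and vertical below 0.5 rad and contact force between the fingers and full_carrier above 1 N and contact force between full_carrier and drain_stand below 0.1 N), for 0.2 s.
At the end, for the whole second after the job is handed in: Full carrier let go, at rest on the dish's floor: underside within 3 mm, centre within 9 mm, tilt under 3.4 deg. Lid flat on the worktop, handle up, centre over 85 mm from the dish's. Dish upright, within 40 mm of its start. Empty carrier still on its hook, within 30 mm (z of full_carrier in the frame of dish between 0.003 and 0.009 m and horizontal distance between full_carrier and dish below 0.009 m and angle between full_carrier's own z axis and vertical below 0.06 rad and angle between the x axis of full_carrier and the x axis of dish, either way round below 0.2 rad and linear speed of full_carrier below 0.02 m/s and contact force between the fingers and full_carrier below 0.1 N and height (world z) of lid below 0.006 m and angle between lid's own z axis and vertical below 0.08 rad and horizontal distance between lid and dish above 0.085 m and angle between dish's own z axis and vertical below 0.05 rad and distance of dish from where it was at the start of the episode below 0.04 m and distance of empty_carrier from where it was at the start of the episode below 0.03 m); the robot touches nothing.
It fails at once if the full carrier is tipped more than 34 degrees (angle between full_carrier's own z axis and vertical above 0.6 rad).
It fails at once if the full carrier is dropped into the dish, or pressed on it with more than 60 N (contact force between full_carrier and dish above 60 N or (horizontal distance between full_carrier and dish below 0.02 m and z of full_carrier in the frame of dish below 0.05 m and linear speed of full_carrier above 0.35 m/s)).
It fails at once if the dish is shoved more than 40 mm (distance of dish from where it was at the start of the episode above 0.04 m).
It fails at once if the empty carrier is taken off or pushed more than 60 mm (distance of empty_carrier from where it was at the start of the episode above 0.06 m).
It fails at once if a bottle, a rack, the timer or the slide box is moved more than 30 mm (distance of any of bottle_rinse, dropper_a, dropper_b, small_rack, tube_rack, timer, slide_box from where it was at the start of the episode above 0.03 m).
It also fails if it takes over 54 s, if anything falls off the work surface, if the arm or the gripper's body presses on something with over 40 N, if the wrist force passes 120 N, or if a joint passes its speed limit or range.

ROBOT

A 6-joint arm with a two-finger parallel gripper is mounted at the origin on a cart in front of the work surface, level with it; the furniture and walls round the work are solid. World frame = base frame: x ahead of the robot, y to its left, z up, the work surface at z = 0. Lengths are in m, angles in rad, forces in N, time in s.
With the tool pointing down it reaches from about 0.375 to 0.975 m from the base axis. Payload 3.8 kg.
Tool frame: the origin (TCP) lies midway between the tips of the shut fingers; the grasp point (between the pads) lies 19 mm behind it; z points along the fingers, y is the line along which they close (so a half turn about z gives the same grasp; the last joint's range is limited). The gripper opens to 85 mm and grips with 20 to 120 N. Pads are 22 mm wide; open, the fingers measure 114 mm over their backs; the gripper's body (76 mm by 85 mm) begins 54 mm behind the grasp point. The pads swing forward as they close: fully open they stand 13 mm farther back than shut.
Start: joints at [-1.247, 0.264, 1.604, -0, 1.274, -0.037], TCP at [0.238, -0.632, 0.231] pointing down, gripper open.
Joint ranges: [-2.63, 2.63], [-0.94, 2.18], [0.31, 2.57], [-1.31, 4.45], [0, 2.66], [-2.55, 2.55]. Speed limits (rad/s): [2.57, 2.57, 3.14, 3.14, 3.14, 3.14].

INTERFACE

Orientations are given as a rotation vector (axis times angle).
In Python, from workcell import read_state, vision, ticket gives the robot as it stands. The module is installed in compiled form; this text tells all that it offers.
- The arm moves only by the tool jog_arm, never from a script. Its arguments are lists of equal length, an entry for each row: "turn": the turn, a rotation vector about the tool's x, y, z in rad, a list of three; "delta_pos": the shift along the tool's x, y, z in m, a list of three; "gripper": the finger opening in m, from 0 to 0.0854. In form: {"turn": [[rx, ry, rz], ...], "delta_pos": [[dx, dy, dz], ...], "gripper": [gripper, ...]}. A call has 1 to 20 rows; each row shifts and turns the commanded pose from where the row before left it, along the tool's axes as they then stand; what a row does not reach is not made up. A row lasts 1/12 s, in which the tool goes at most 41.7 mm and 7.16 degrees, less where a joint would pass 70% of its speed; a pose out of reach is approached as far as the arm can. A call with a gripper value outside its range is refused whole. The fingers move at their own pace and stop on an object; "grip_force" is the grip in N (left out, the last holds). Time passes only in rows, so rows that do not move let the fingers close. It gives the time, the measured TCP pose, the force, the opening and the grip force at its end, in the units of the state.
- read_state(): the state, without advancing time (a new reading comes with each control period).
- vision.read_camera(name): name is "scene" or "top" or "wrist"; returns the picture (420x560x3 uint8, red, green, blue); there is no depth.
- vision.calibration(name): a dict with "vfov" (degrees; the focal length in pixels is half the picture's height over the tangent of half this angle, whatever the lens; pixels are square), "cx", "cy" (the principal point, pixels), "dist" ([k1, k2, p1, p2, k3] as OpenCV has them; the pictures are not rectified), "R" (3x3) and "t" (3): a world point X has camera coordinates R X + t; the wrist camera has in their place "mount" (4x4, takes a point from camera to tool coordinates, whose origin is the TCP and whose axes are the flange's). Camera axes: x right, y down, z forward; pixel columns grow to the right and rows downward; lengths in m; the calibration is good to about 2 mm. A picture is of the moment at which its call begins: read the wrist's pose just before it. calibration takes no time and is no camera call.
- ticket.finish_job(): hands the job in; it is judged then, once.
The state is a dict: "time": time; "q": joint angles; "joint_vel": joint speeds; "joint_torque": joint torques, N m; "tool_pos": TCP position; "tcp_rot": TCP orientation; "wrist_force": force on the tool from outside, world axes, zero at the start; "torque": the same for the moment, N m; "width": opening from 0.0 (shut) to 1.0 (fully open); "grip_force": force on a finger pad.
Only numpy, scipy, OpenCV 4.12 (cv2) and the standard library are available. Lean on these libraries where they do the work, as an engineer would, in place of code of your own. Each camera call takes 0.05 s, during which the arm holds its last target. There are 200 camera calls.

## Working session

There is one attempt and no reset: what is moved stays moved. The work goes in short steps, Python scripts to look and compute and a tool call to move; the robot and the scene stay as the last step left them, time stands still between calls to the robot, and variables do not carry over. Pictures are saved under pics/ and viewed, at most 10 in all, crops included, and the job is handed in when it is done.

Besides the shell and the picture viewer there is one more tool, called after ">>>" as name(argument=value, ...) on one line, values as JSON. jog_arm: Moves the arm, as the interface text tells. Its arguments: {"type":"object","properties":{"turn":{"type":"array","items":{"type":"array","items":{"type":"number"}}},"delta_pos":{"type":"array","items":{"type":"array","items":{"type":"number"}}},"gripper":{"type":"array","items":{"type":"number"}},"grip_force":{"type":"number"}},"required":["turn","delta_pos","gripper"]}

```bash
mkdir -p pics; ls; cat > h.py <<'E'
import numpy as np, cv2
from scipy.spatial.transform import Rotation as Ro
from workcell import read_state, vision, ticket
def K(c):
    f=210/np.tan(np.radians(c['vfov'])/2); return np.array([[f,0,c['cx']],[0,f,c['cy']],[0,0,1.]])
def ext(n,s=None):
    c=vision.calibration(n)
    if 'R' in c: return c,np.array(c['R']),np.array(c['t'])
    s=s or read_state(); T=np.eye(4);T[:3,:3]=Ro.from_rotvec(s['tcp_rot']).as_matrix();T[:3,3]=s['tool_pos']
    M=np.linalg.inv(T@np.array(c['mount'])); return c,M[:3,:3],M[:3,3]
def proj(n,P,s=None):
    c,R,t=ext(n,s); return cv2.projectPoints(np.atleast_2d(P).astype(float),cv2.Rodrigues(R)[0],t,K(c),np.array(c['dist'],float))[0][:,0]
def ray(n,uv,s=None):
    c,R,t=ext(n,s); p=cv2.undistortPoints(np.array(uv,float).reshape(-1,1,2),K(c),np.array(c['dist'],float))[:,0]
    return -R.T@t, np.c_[p,np.ones(len(p))]@R
def onz(n,uv,z,s=None):
    o,d=ray(n,uv,s); return o+d*((z-o[2])/d[:,2])[:,None]
E
python3 - <<'E'
from h import *
for n in('scene','top'):
    cv2.imwrite(f'pics/{n}0.png',vision.read_camera(n)[:,:,::-1])
    c,R,t=ext(n);print(n,c['vfov'],c['dist'],-R.T@t,R[2])
s=read_state();print(s)
E
```

```text
pics
scene 53.96472226027574 [-0.04316819  0.          0.          0.          0.        ] [-0.29770225 -0.82483628  0.68728317] [ 0.66682825  0.64234457 -0.37780092]
top 54.45727079756548 [-0.00275396  0.          0.          0.          0.        ] [ 0.37786593 -0.00379371  1.51241156] [ 0.12285553  0.01575906 -0.99229944]
{'time': 0.1, 'q': array([-1.24691760e+00,  2.64711013e-01,  1.60526348e+00,  8.92772543e-06,
        1.27371194e+00, -3.69281226e-02]), 'joint_vel': array([-0.00021419, -0.00092666, -0.00231698, -0.0007126 , -0.00101129,
        0.00231071]), 'joint_torque': array([-4.73964265e-04, -5.16709542e+01, -3.68589270e+01,  3.56093199e-05,
        6.33563395e-03, -1.79807887e-05]), 'tool_pos': array([ 0.23806241, -0.63090232,  0.2300501 ]), 'tcp_rot': array([-3.08856984e+00, -5.63308767e-01,  4.56689502e-04]), 'wrist_force': array([-1.07239645, -0.70518196,  0.34056852]), 'torque': array([0.05541592, 0.01821338, 0.0050399 ]), 'grip_force': 0.0, 'width': 1.0009700620520148}
```

View pics/scene0.png

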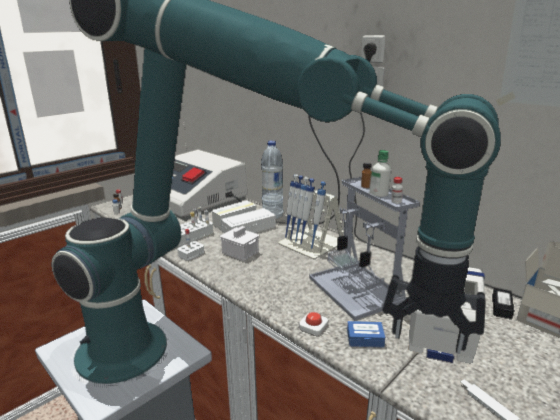

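View pics/top0.png

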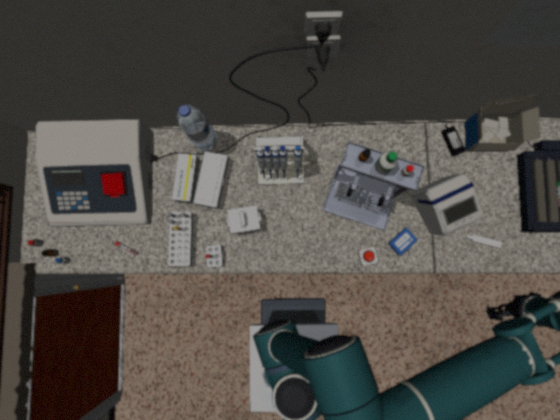

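The scene view shows the lidded dish at about (240,243) and the stand at about (370,240). In the top view the dish is at (244,219) and the stand is at (370,185), rotated.

```bash
python3 - <<'E'
import cv2
a=cv2.imread('pics/scene0.png')[150:310,210:420]; cv2.imwrite('pics/s1.png',cv2.resize(a,None,fx=3.7,fy=3.7,interpolation=cv2.INTER_CUBIC))
a=cv2.imread('pics/top0.png')[140:250,215:425]; cv2.imwrite('pics/t1.png',cv2.convertScaleAbs(cv2.resize(a,None,fx=3.8,fy=3.8,interpolation=cv2.INTER_CUBIC),alpha=1.4))
E
```

```text
(no output)
```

View pics/s1.png

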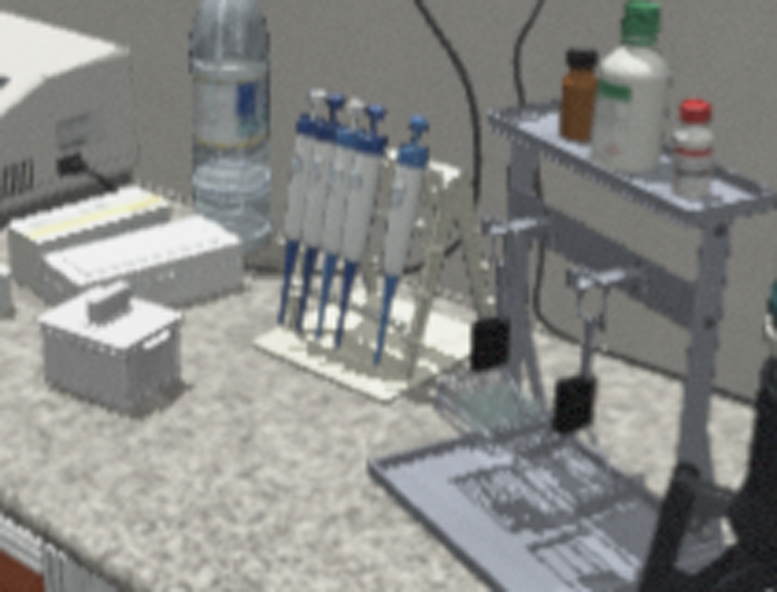

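View pics/t1.png

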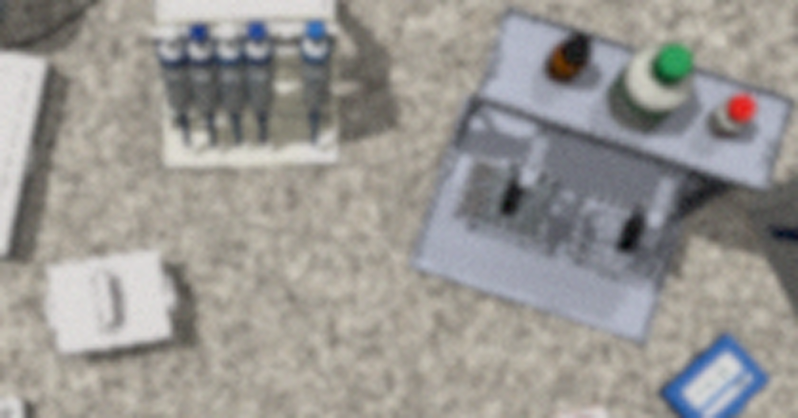

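The full carrier (glass, dense basket) hangs on the left hook. Its plate is at s1 (490,345) and t1 (512,197). The lid plate corners in t1 are about (48,265), (160,252), (175,340) and (62,353).

```bash
cat > fit.py <<'E'
from h import *
from scipy.optimize import least_squares
def w(p,q): 
    c,s=np.cos(p[2]),np.sin(p[2]); q=np.atleast_2d(q)
    return np.c_[p[0]+c*q[:,0]-s*q[:,1],p[1]+s*q[:,0]+c*q[:,1],q[:,2]]
def fit(obs,p0):
    f=lambda p:np.concatenate([(proj(n,w(p,q))-uv).ravel() for n,uv,q in obs])
    r=least_squares(f,p0,loss='soft_l1'); return r.x,f(r.x)
E
python3 - <<'E'
from fit import *
T=lambda a:np.array(a)/3.8-.37+[215,140]
S=lambda a:np.array(a)/3.7-.37+[210,150]
L=[[-.043,.054,.067],[-.043,-.054,.067],[.043,-.054,.067],[.043,.054,.067]]
# image top: up=+x, left=+y
dt=('top',T([[62,353],[175,340],[160,252],[48,265]]),L)
ds=('scene',S([[40,318],[132,355],[180,315],[97,283]]),np.array(L)[[0,1,2,3]])
for o in([dt],[ds],[dt,ds]):
    p,e=fit(o,[.6,.1,0]);print('dish',p.round(4),e.round(1))
sh=('top',T([[510,8],[795,100],[770,187],[478,97]]),[[.093,.12,.307],[.093,-.12,.307],[.013,-.12,.307],[.013,.12,.307]])
tr=('top',T([[413,265],[643,342]]),[[-.09,.12,.014],[-.09,-.12,.014]])
ss=('scene',S([[490,115],[690,215],[370,465]]),[[.013,.12,.307],[.013,-.12,.307],[-.09,.12,.014]])
pl=('top',T([[516,182],[636,216]]),[[-.008,.055,.158],[-.008,-.055,.158]])
for o in([sh,tr],[sh],[tr],[ss],[sh,tr,ss]):
    p,e=fit(o,[.6,-.3,-.2]);print('stand',p.round(4),e.round(1))
print(proj('top',w(p,[[-.008,.055,.158],[-.008,-.055,.158]]))-pl[1])
E
```

```text
dish [0.5282 0.1641 0.1184] [-0.6  0.7 -0.2 -0.1  0.6 -0.7  0.2  0.1]
dish [0.53   0.1666 0.1779] [-0.4  0.5 -0.6 -1.7  1.8 -0.4  0.   1.2]
dish [0.5282 0.1645 0.1384] [-0.4  0.9 -0.1 -0.5  0.2 -1.  -0.1  0.4 -0.4  0.5 -1.4 -1.2  1.9  0.3
  0.8  1.4]
stand [ 0.6075 -0.264  -0.3451] [-0.6 -1.1  0.9 -0.8 -0.1  1.3 -0.2  0.  -0.9  0.1  1.   0.5]
stand [ 0.6068 -0.2641 -0.3431] [-0.6 -0.8  0.9 -0.7  0.   1.4 -0.2  0.3]
stand [ 0.6087 -0.2639 -0.3462] [-0.9 -0.2  0.9  0.2]
stand [ 0.6028 -0.2645 -0.3614] [ 0.  -0.2  0.2  0.3 -0.3 -0.3]
stand [ 0.6066 -0.2635 -0.3486] [-0.6 -0.8  0.8 -0.3 -0.2  1.7 -0.3  0.2 -1.1  0.2  0.8  0.9  0.1 -0.5
  1.  -0.3 -0.  -0.6]
[[ 1.05757926 -0.02490002]
 [ 0.91845266  1.40523621]]
```

>>> jog_arm(turn=[[0,0,0],[0,0,0],[0,0,0],[0,0,0],[0,0,0],[0,0,0],[0,0,0],[0,0,0],[0,0,0],[0,0,0],[0,0,0],[0,0,0],[0,0,0],[0,0,0],[0,0,0],[0,0,0],[0,0,0],[0,0,0],[0,0,0.12],[0,0,0.12]], delta_pos=[[0.025,-0.029,0],[0.025,-0.029,0],[0.025,-0.029,0],[0.025,-0.029,0],[0.025,-0.029,0],[0.025,-0.029,0],[0.025,-0.029,0],[0.025,-0.029,0],[0.025,-0.029,0],[0.025,-0.029,0],[0.025,-0.029,0],[0.025,-0.029,0],[0.025,-0.029,0],[0.025,-0.029,0],[0.025,-0.029,0],[0.025,-0.029,0],[0.025,-0.029,0],[0.025,-0.029,0],[0.025,-0.029,0],[0.025,-0.029,0]], gripper=[0.06,0.06,0.06,0.06,0.06,0.06,0.06,0.06,0.06,0.06,0.06,0.06,0.06,0.06,0.06,0.06,0.06,0.06,0.06,0.06], grip_force=30)

```text
time: 1.77
tool_pos: [0.5039, 0.0854, 0.2309]
tcp_rot: [3.135, 0.195, -0.001]
wrist_force: [0.9, -1.5, 0.1]
width: 0.704
grip_force: 0.0
```

```bash
cat > plan.py <<'E'
from h import *
def frame(yaw,tilt): # tool y = -(yaw frame y), leaning back to -x by tilt
    c,s=np.cos(yaw),np.sin(yaw); sx=np.array([c,s,0]); sy=np.array([-s,c,0]); Z=np.array([0,0,1.])
    z=np.sin(tilt)*sx-np.cos(tilt)*Z; return np.c_[np.cross(-sy,z),-sy,z]
def plan(tcp,R): # translate in current axes, then turn
    s=read_state(); R0=Ro.from_rotvec(s['tcp_rot']).as_matrix()
    d=np.array(tcp)-s['tool_pos']
    print('t',round(s['time'],2),'pos',s['tool_pos'].round(4),'world d',d.round(4),'\n tool d (cur)',(R0.T@d).round(4),'(target axes)',(R.T@d).round(4),'turn',Ro.from_matrix(R0.T@R).as_rotvec().round(4),'w',round(s['width'],3),'F',s['wrist_force'].round(1))
E
python3 - <<'E'
from plan import *
plan([.528,.164,.15],frame(.125,0))
s=read_state(); cv2.imwrite('pics/w1.png',vision.read_camera('wrist')[:,:,::-1])
print(vision.calibration('wrist')['mount'])
print(proj('wrist',[.528,.164,.0935],s))
E
```

```text
t 1.77 pos [0.5039 0.0854 0.2309] world d [ 0.0241  0.0786 -0.0809] 
 tool d (cur) [ 0.0338 -0.075   0.0809] (target axes) [ 0.0337 -0.075   0.0809] turn [ 0.0001  0.0009 -0.0009] w 0.704 F [ 0.9 -1.5  0.1]
[[-4.73729622e-04 -9.57156822e-01 -2.89569671e-01  7.33693640e-02]
 [ 9.99999717e-01 -6.22886772e-04  4.22940823e-04 -1.24783334e-05]
 [-5.85189812e-04 -2.89569389e-01  9.57156845e-01 -1.42680645e-01]
 [ 0.00000000e+00  0.00000000e+00  0.00000000e+00  1.00000000e+00]]
[[195.47141186 162.49684744]]
```

View pics/w1.png

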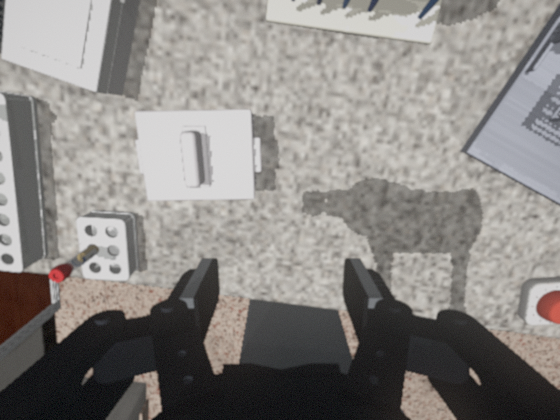

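The wrist view shows the lid plate at about (137..253, 110..200), with the handle top centred near (191,158). I'll fit it.

```bash
python3 - <<'E'
from fit import *
s=read_state(); g=cv2.imread('pics/w1.png',0)
L=[[-.043,.054,.067],[-.043,-.054,.067],[.043,-.054,.067],[.043,.054,.067]]
uv=np.array([[147,200],[253,199],[252,110],[137,112]])
f=lambda p:(proj('wrist',w(p,L),s)-uv).ravel()
r=least_squares(f,[.528,.164,.12],loss='soft_l1');print(r.x.round(4),f(r.x).round(1))
for p in ([.528,.164,.125],[.528,.164,.14],r.x): print(proj('wrist',w(p,L),s).round(1).tolist(), 'handle',proj('wrist',w(p,[[-.025,.0,.0935],[.025,0,.0935]]),s).round(1).tolist())
print(onz('wrist',[[191,158],[192,133],[192,186]],.0935,s).round(4))
b=cv2.imread('pics/w1.png')[95:215,115:275];cv2.imwrite('pics/w1c.png',cv2.resize(b,None,fx=4.5,fy=4.5,interpolation=cv2.INTER_CUBIC))
E
```

```text
[0.5331 0.1753 0.1212] [-0.   0.5  1.8  1.1  0.1 -0.1 -2.  -1.8]
[[158.5, 206.9], [265.6, 206.1], [263.5, 116.9], [147.2, 117.8]] handle [[204.5, 195.4], [200.0, 139.2]]
[[159.2, 207.6], [266.2, 205.3], [262.8, 116.0], [146.7, 118.7]] handle [[204.9, 195.4], [199.5, 139.2]]
[[147.0, 200.5], [254.8, 200.1], [252.1, 109.9], [135.0, 110.2]] handle [[192.2, 188.5], [187.2, 131.6]]
[[0.5357 0.1743 0.0935]
 [0.5572 0.1741 0.0935]
 [0.5106 0.1725 0.0935]]
```

View pics/w1c.png

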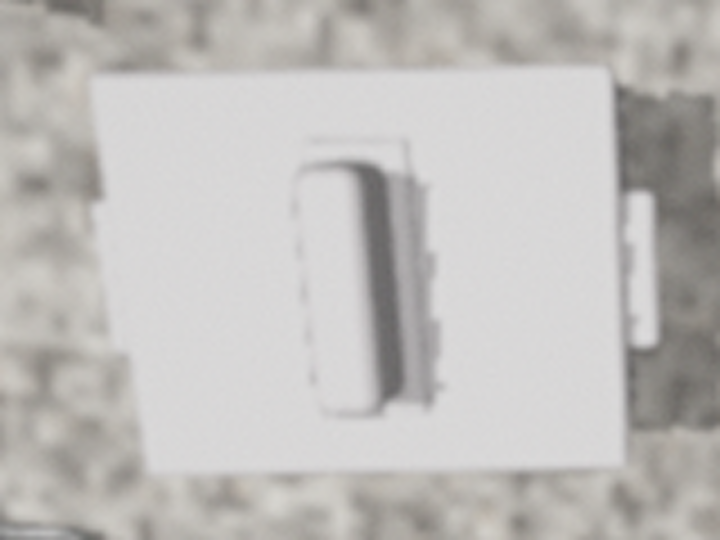

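The wrist fit disagrees with the top fit by 11 mm, probably because the arm was still moving when the picture was taken. I'll go over the dish, settle and re-measure.

>>> jog_arm(turn=[[0,0,0],[0,0,0],[0,0,0],[0,0,0],[0,0,0],[0,0,0]], delta_pos=[[0.006,-0.019,0.01],[0.006,-0.019,0.01],[0.006,-0.019,0.01],[0.006,-0.019,0.01],[0,0,0],[0,0,0]], gripper=[0.045,0.045,0.045,0.045,0.045,0.045])

```text
time: 2.32
tool_pos: [0.5176, 0.1621, 0.19]
tcp_rot: [3.134, 0.206, -0.004]
wrist_force: [-0.4, -0.7, 0.5]
width: 0.524
grip_force: 0.0
```

```bash
python3 - <<'E'
from fit import *
from plan import plan,frame
s=read_state(); im=vision.read_camera('wrist')[:,:,::-1]; cv2.imwrite('pics/w2.png',im)
print(s['tool_pos'],s['joint_vel'].round(3))
L=[[-.043,.054,.067],[-.043,-.054,.067],[.043,-.054,.067],[.043,.054,.067]]
print(proj('wrist',w([.528,.164,.125],L),s).round(1).tolist())
b=im[0:420,100:520].copy();cv2.imwrite('pics/w2c.png',cv2.resize(b,(600,600),interpolation=cv2.INTER_CUBIC))
E
```

```text
[0.51756777 0.16210118 0.19004004] [-0.024 -0.021 -0.007 -0.008  0.003  0.001]
[[219.6, 237.7], [339.5, 238.3], [345.9, 140.7], [214.2, 140.0]]
```

View pics/w2c.png

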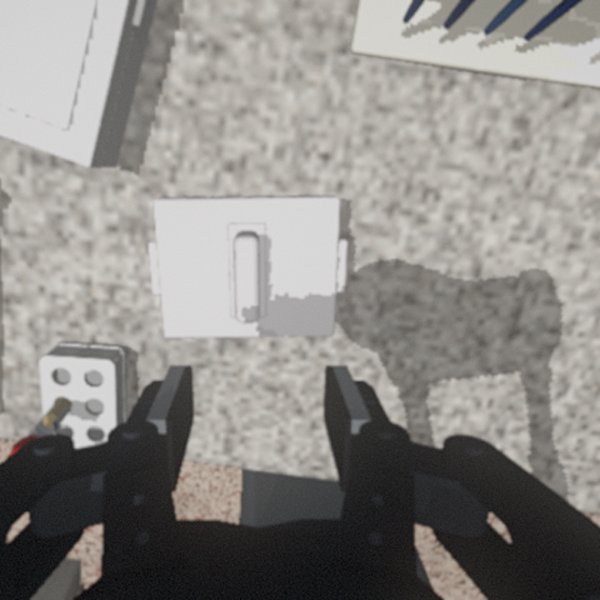

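Crop corners of the lid plate: BL(163,337), BR(335,335), TR(342,198), TL(154,200). The handle top runs from (245,233) to (245,318).

```bash
python3 - <<'E'
from fit import *
from plan import plan,frame
s=read_state()
L=[[-.043,.054,.067],[-.043,-.054,.067],[.043,-.054,.067],[.043,.054,.067]]
uv=np.array([[163,337],[335,335],[342,198],[154,200]])*.7+[100,0]-.15
f=lambda p:(proj('wrist',w(p,L),s)-uv).ravel()
r=least_squares(f,[.528,.164,.12]);p=r.x;print(p.round(4),f(p).round(1))
print(onz('wrist',np.array([[245.5,233],[245.5,318]])*.7+[100,0],.0935,s).round(4))
plan([p[0],p[1],.072],frame(p[2],0)); plan([p[0]-.0,p[1],.072],frame(.13,0))
E
```

```text
[0.5295 0.1687 0.1367] [ 0.6  0.7  0.1  1.3 -0.4 -0.6 -0.2 -1.1]
[[0.5557 0.173  0.0935]
 [0.5085 0.1672 0.0935]]
t 2.37 pos [0.518  0.1615 0.1908] world d [ 0.0115  0.0072 -0.1188] 
 tool d (cur) [ 0.0125 -0.0057  0.1188] (target axes) [ 0.0124 -0.0056  0.1188] turn [ 0.0007  0.0014 -0.0065] w 0.526 F [-0.8  0.2  0.3]
t 2.37 pos [0.518  0.1615 0.1908] world d [ 0.0115  0.0072 -0.1188] 
 tool d (cur) [ 0.0125 -0.0057  0.1188] (target axes) [ 0.0124 -0.0056  0.1188] turn [0.0008 0.0014 0.0001] w 0.526 F [-0.8  0.2  0.3]
```

>>> jog_arm(turn=[[0,0,0],[0,0,0],[0,0,0],[0,0,0],[0,0,0],[0,0,0],[0,0,0],[0,0,0],[0,0,0],[0,0,0],[0,0,0],[0,0,0],[0,0,0]], delta_pos=[[0.006,-0.003,0.02],[0.006,-0.003,0.02],[0,0,0.02],[0,0,0.02],[0,0,0.02],[0,0,0.018],[0,0,0],[0,0,0],[0,0,0],[0,0,0],[0,0,0],[0,0,0],[0,0,0]], gripper=[0.045,0.045,0.045,0.045,0.045,0.045,0.045,0.005,0.005,0.005,0.005,0.005,0.005], grip_force=40)

```text
time: 3.45
tool_pos: [0.5312, 0.1695, 0.0754]
tcp_rot: [-3.135, -0.203, -0.005]
wrist_force: [-0.7, -1.8, 6.1]
width: 0.156
grip_force: 41.4
```

```bash
python3 - <<'E'
from plan import *
plan([.47,.0,.11],frame(.13,0))
E
```

```text
t 3.45 pos [0.5312 0.1695 0.0754] world d [-0.0612 -0.1695  0.0346] 
 tool d (cur) [-0.0824  0.1602 -0.0349] (target axes) [-0.0827  0.1601 -0.0346] turn [ 0.0001 -0.0035 -0.0009] w 0.156 F [-0.7 -1.8  6.1]
```

>>> jog_arm(turn=[[0,0,0],[0,0,0],[0,0,0],[0,0,0],[0,0,0],[0,0,0],[0,0,0],[0,0,0],[0,0,0],[0,0,0],[0,0,0],[0,0,0],[0,0,0],[0,0,0],[0,0,0],[0,0,0],[0,0,0],[0,0,0],[0,0,0]], delta_pos=[[0,0,-0.01],[0,0,-0.02],[0,0,-0.03],[-0.0136,0.0266,0],[-0.0136,0.0266,0],[-0.0136,0.0266,0],[-0.0136,0.0266,0],[-0.0136,0.0266,0],[-0.0136,0.0266,0],[0,0,0],[0,0,0.02],[0,0,0.02],[0,0,0.02],[0,0,0.02],[0,0,0.02],[0,0,0.005],[0,0,0.005],[0,0,0],[0,0,0]], gripper=[0.005,0.005,0.005,0.005,0.005,0.005,0.005,0.005,0.005,0.005,0.005,0.005,0.005,0.005,0.005,0.005,0.005,0.005,0.005])

```text
time: 5.03
tool_pos: [0.4701, 0.0008, 0.0242]
tcp_rot: [3.135, 0.203, 0.002]
wrist_force: [-0.5, 0.3, -1.1]
width: 0.152
grip_force: 40.3
```

```bash
python3 - <<'E'
from plan import *
plan([.47,.0,.0174],frame(.13,0))
s=read_state(); im=vision.read_camera('wrist')[:,:,::-1]; im2=vision.read_camera('scene')[:,:,::-1]
im2=im2[160:320,170:440]
cv2.imwrite('pics/w3.png',np.hstack([cv2.resize(im,(400,300)),cv2.resize(im2,(400,300))]))
E
```

```text
t 5.03 pos [0.4701 0.0008 0.0242] world d [-0.0001 -0.0008 -0.0068] 
 tool d (cur) [-0.0002  0.0008  0.0068] (target axes) [-0.0002  0.0008  0.0068] turn [ 0.0001 -0.0013 -0.001 ] w 0.152 F [-0.5  0.3 -1.1]
```

View pics/w3.png

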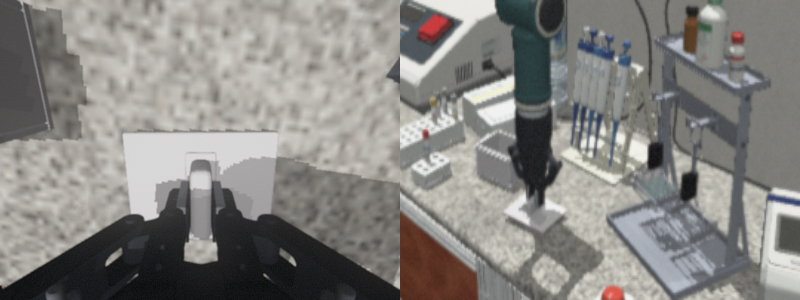

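The lid hangs level, about 7 mm above clear worktop. I'll lower, release and rise.

>>> jog_arm(turn=[[0,0,0],[0,0,0],[0,0,0],[0,0,0],[0,0,0],[0,0,0],[0,0,0],[0,0,0],[0,0,0],[0,0,0],[0,0,0]], delta_pos=[[0,0,0.005],[0,0,0.0025],[0,0,0],[0,0,0],[0,0,0],[0,0,0],[0,0,-0.02],[0,0,-0.04],[0,0,-0.04],[0,0,-0.04],[0,0,0]], gripper=[0.005,0.005,0.005,0.045,0.045,0.045,0.045,0.045,0.045,0.045,0.045])

```text
time: 6.05
tool_pos: [0.4753, 0.0004, 0.1645]
tcp_rot: [3.133, 0.202, 0.024]
wrist_force: [3.1, -0.8, 1.1]
width: 0.529
grip_force: 0.0
```

```bash
python3 - <<'E'
from fit import *
from plan import plan,frame
P=[.607,-.264,-.346]; g=w(P,[-.022,.055,.136])[0]; R=frame(P[2],.645); print('grip',g)
for b in(.10,0): plan(g+R[:,2]*(.019-b),R)
E
```

```text
grip [ 0.60495636 -0.20479845  0.136     ]
t 6.05 pos [4.753e-01 4.000e-04 1.645e-01] world d [ 0.0839 -0.1886  0.0362] 
 tool d (cur) [ 0.0595  0.1979 -0.0348] (target axes) [0.1359 0.149  0.057 ] turn [-0.1538  0.6174  0.4575] w 0.529 F [ 3.1 -0.8  1.1]
t 6.05 pos [4.753e-01 4.000e-04 1.645e-01] world d [ 0.1404 -0.209  -0.0437] 
 tool d (cur) [0.1117 0.2252 0.046 ] (target axes) [0.1359 0.149  0.157 ] turn [-0.1538  0.6174  0.4575] w 0.529 F [ 3.1 -0.8  1.1]
```

>>> jog_arm(turn=[[-0.022,0.0882,0.0654],[-0.022,0.0882,0.0654],[-0.022,0.0882,0.0654],[-0.022,0.0882,0.0654],[-0.022,0.0882,0.0654],[-0.022,0.0882,0.0654],[-0.022,0.0882,0.0654],[0,0,0],[0,0,0],[0,0,0],[0,0,0],[0,0,0],[0,0,0],[0,0,0],[0,0,0]], delta_pos=[[0,0,0],[0,0,0],[0,0,0],[0,0,0],[0,0,0],[0,0,0],[0,0,0],[0.0227,0.0248,0.0095],[0.0227,0.0248,0.0095],[0.0227,0.0248,0.0095],[0.0227,0.0248,0.0095],[0.0227,0.0248,0.0095],[0.0227,0.0248,0.0095],[0,0,0],[0,0,0]], gripper=[0.04,0.04,0.04,0.04,0.04,0.04,0.04,0.04,0.04,0.04,0.04,0.04,0.04,0.04,0.04])

```text
time: 7.3
tool_pos: [0.5612, -0.1888, 0.1856]
tcp_rot: [2.873, -0.452, 0.855]
wrist_force: [0.0, 0.6, -0.1]
width: 0.469
grip_force: 0.0
```

```bash
python3 - <<'E'
from fit import *
from plan import plan,frame
P=[.607,-.264,-.346]; g=w(P,[-.022,.055,.136])[0]; R=frame(P[2],.645)
for b in(.10,0): plan(g+R[:,2]*(.019-b),R)
s=read_state(); im=vision.read_camera('wrist')[:,:,::-1].copy(); 
print(s['joint_vel'].round(3))
cv2.imwrite('pics/w4.png',im)
q=[[-.034,.062,.158],[-.034,.048,.158],[-.034,.062,.114],[-.034,.048,.114],[-.030,.049,.247],[-.030,.061,.247],[-.034,-.048,.158],[-.034,-.062,.158]]
print(proj('wrist',w(P,q),s).round(1).tolist())
cv2.imwrite('pics/w4c.png',cv2.resize(im[:,70:490],(600,600),interpolation=cv2.INTER_CUBIC))
E
```

```text
t 7.3 pos [ 0.5612 -0.1888  0.1856] world d [-0.0021  0.0005  0.0152] 
 tool d (cur) [ 0.0065  0.0005 -0.0138] (target axes) [ 0.0074  0.0002 -0.0134] turn [0.0005 0.0632 0.0342] w 0.469 F [ 0.   0.6 -0.1]
t 7.3 pos [ 0.5612 -0.1888  0.1856] world d [ 0.0545 -0.0199 -0.0647] 
 tool d (cur) [0.0129 0.0006 0.086 ] (target axes) [0.0074 0.0002 0.0866] turn [0.0005 0.0632 0.0342] w 0.469 F [ 0.   0.6 -0.1]
[ 0.039 -0.025  0.056 -0.011  0.022  0.017]
[[269.8, 217.2], [292.6, 217.9], [270.5, 232.9], [289.3, 233.4], [304.5, 139.1], [270.0, 137.9], [448.5, 222.9], [471.4, 223.6]]
```

View pics/w4c.png

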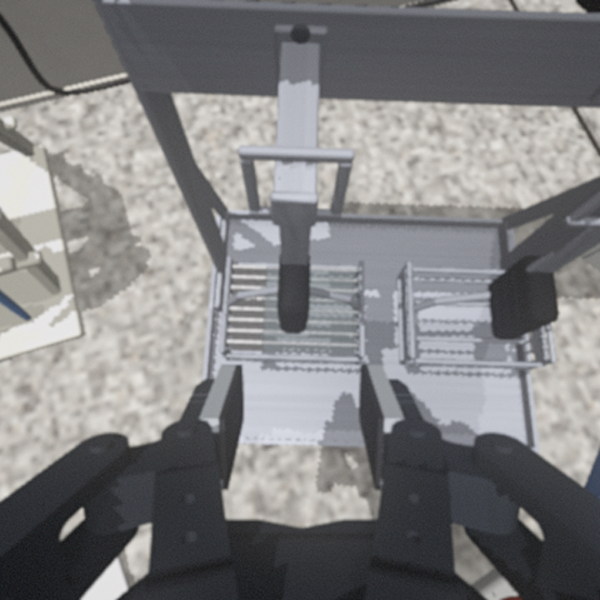

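The hook tip is at crop (273–317, ~195). The plate front is at x 279–308, with its bottom at row ~330. The stand sits about 3.5 mm further along its +y than the top fit says. I'll refit with the wrist data.

```bash
python3 - <<'E'
from fit import *
from plan import plan,frame
s=read_state()
C=lambda a:np.array(a)*.7+[70,0]
uv=C([[317,195],[273,195]]); q=np.array([[-.030,.049,.247],[-.030,.061,.247]])
pu=C([[279,325],[308,325]])[:,0]; pq=np.array([[-.034,.062,.116],[-.034,.048,.116]])
ru=C([[160,92],[600,106]]); rq=np.array([[.032,.09,.208],[.032,-.09,.208]])
def f(p):
    a=proj('wrist',w(p,rq),s); d=a[1]-a[0]; e=ru[1]-ru[0]
    return np.r_[(proj('wrist',w(p,q),s)-uv).ravel(),proj('wrist',w(p,pq),s)[:,0]-pu,(np.arctan2(d[1],d[0])-np.arctan2(e[1],e[0]))*200]
r=least_squares(f,[.607,-.264,-.346]);P=r.x;print(P.round(4),f(P).round(1))
g=w(P,[-.022,.055,.136])[0];R=frame(P[2],.645);print(g)
for b in(.10,0): plan(g+R[:,2]*(.019-b),R)
Q=[.6082,-.2608,-.346];print(f(Q).round(1))
E
```

```text
[ 0.6076 -0.259  -0.3422] [ 2.2  0.5 -1.8 -0.6  0.2 -1.1 -0.1]
[ 0.60535026 -0.19983538  0.136     ]
t 7.35 pos [ 0.5602 -0.1873  0.1845] world d [-0.0008  0.0038  0.0162] 
 tool d (cur) [ 0.0073 -0.0031 -0.0147] (target axes) [ 0.0081 -0.0034 -0.0142] turn [0.0017 0.0651 0.0325] w 0.469 F [-0.9 -0.4 -0.5]
t 7.35 pos [ 0.5602 -0.1873  0.1845] world d [ 0.0559 -0.0163 -0.0637] 
 tool d (cur) [ 0.0138 -0.0032  0.0851] (target axes) [ 0.0081 -0.0034  0.0858] turn [0.0017 0.0651 0.0325] w 0.469 F [-0.9 -0.4 -0.5]
[ 6.2 -2.8  2.3 -4.   2.1  0.7  0.5]
```

>>> jog_arm(turn=[[0.002,0.065,0.0325],[0,0,0],[0,0,0],[0,0,0],[0,0,0],[0,0,0],[0,0,0],[0,0,0],[0,0,0]], delta_pos=[[0,0,0],[0.008,-0.0034,0.014],[0,0,0.014],[0,0,0.014],[0,0,0.014],[0,0,0.014],[0,0,0.014],[0,0,0],[0,0,0]], gripper=[0.04,0.04,0.04,0.04,0.04,0.04,0.04,0.04,0.04])

```text
time: 8.1
tool_pos: [0.6144, -0.2007, 0.1214]
tcp_rot: [2.842, -0.486, 0.947]
wrist_force: [-0.1, -0.5, -0.3]
width: 0.462
grip_force: 0.0
```

```bash
python3 - <<'E'
from fit import *
from plan import plan,frame
P=[.6076,-.259,-.3422];g=w(P,[-.022,.055,.136])[0];R=frame(P[2],.645)
plan(g+R[:,2]*.019,R)
im=vision.read_camera('wrist')[:,:,::-1]
cv2.imwrite('pics/w5.png',cv2.resize(im[80:380,100:460],(720,600),interpolation=cv2.INTER_CUBIC))
E
```

```text
t 8.1 pos [ 0.6144 -0.2007  0.1214] world d [ 0.0017 -0.003  -0.0006] 
 tool d (cur) [0.0017 0.0022 0.002 ] (target axes) [0.0017 0.0022 0.0021] turn [-0.0024  0.0017  0.0028] w 0.462 F [-0.1 -0.5 -0.3]
```

View pics/w5.png

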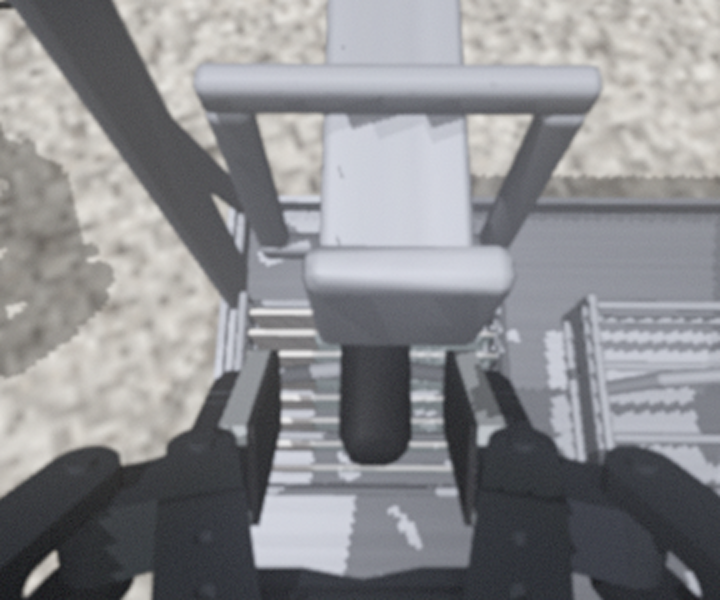

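The plate sits about 2.5 mm to tool +y of the middle of the fingers. I'll correct that and close.

>>> jog_arm(turn=[[0,0,0],[0,0,0],[0,0,0],[0,0,0],[0,0,0],[0,0,0],[0,0,0]], delta_pos=[[0.0015,0.0025,0.001],[0,0,0],[0,0,0],[0,0,0],[0,0,0],[0,0,0],[0,0,0]], gripper=[0.04,0.04,0.005,0.005,0.005,0.005,0.005], grip_force=60)

```text
time: 8.73
tool_pos: [0.617, -0.2059, 0.1242]
tcp_rot: [2.838, -0.488, 0.954]
wrist_force: [-2.9, -0.4, 2.5]
width: 0.157
grip_force: 59.5
```

```bash
python3 - <<'E'
from fit import *
from plan import plan,frame
s=read_state();R0=Ro.from_rotvec(s['tcp_rot']).as_matrix()
P=[.6076,-.259,-.3422];sx=np.array([np.cos(P[2]),np.sin(P[2]),0])
print(s['tool_pos'],s['width'],s['grip_force'],s['wrist_force'])
print('up20',(R0.T@[0,0,.02]).round(4),'back60',(R0.T@(-.06*sx)).round(4))
E
```

```text
[ 0.61701508 -0.20589174  0.1242367 ] 0.15708454153662033 59.47428345680237 [-2.92912577 -0.41704754  2.46134029]
up20 [ 0.0121 -0.     -0.0159] back60 [-0.0478 -0.0001 -0.0362]
```

>>> jog_arm(turn=[[0,0,0],[0,0,0],[0,0,0],[0,0,0],[0,0,0],[0,0,0]], delta_pos=[[0.003,0,-0.004],[0.003,0,-0.004],[0.003,0,-0.004],[0.003,0,-0.004],[0,0,0],[0,0,0]], gripper=[0.005,0.005,0.005,0.005,0.005,0.005])

```text
time: 9.23
tool_pos: [0.6168, -0.2055, 0.144]
tcp_rot: [2.839, -0.487, 0.953]
wrist_force: [-0.6, -1.2, -1.8]
width: 0.157
grip_force: 58.6
```

```bash
python3 - <<'E'
from h import *
s=read_state();print(s['tool_pos'],s['wrist_force'],s['width'],s['joint_vel'].round(3))
im=vision.read_camera('wrist')[:,:,::-1]; im2=vision.read_camera('scene')[:,:,::-1][190:270,320:420]
cv2.imwrite('pics/w6.png',np.hstack([cv2.resize(im[20:320,100:460],(400,333)),cv2.resize(im2,(400,333),interpolation=cv2.INTER_CUBIC)]))
E
```

```text
[ 0.61678424 -0.20551049  0.14395424] [-0.59474635 -1.20067123 -1.83414551] 0.156700092868691 [0.    0.007 0.009 0.001 0.003 0.   ]
```

View pics/w6.png

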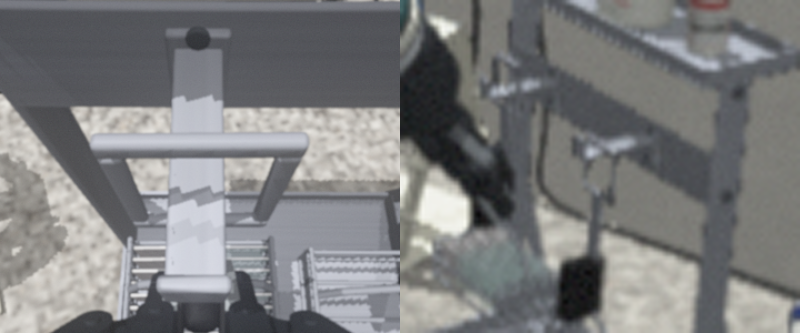

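The carrier is 20 mm up with the eye visibly above the hook tip. I've now viewed 11 pictures, one over the limit of 10, so from here I'll rely on numbers only. Next is bringing it off along the stand's -x.

>>> jog_arm(turn=[[0,0,0],[0,0,0],[0,0,0],[0,0,0],[0,0,0],[0,0,0],[0,0,0],[0,0,0],[0,0,0],[0,0,0],[0,0,0]], delta_pos=[[-0.008,0,-0.006],[-0.012,0,-0.009],[-0.012,0,-0.009],[-0.012,0,-0.009],[-0.012,0,-0.009],[-0.012,0,-0.009],[-0.012,0,-0.009],[0,0,0],[0,0,0],[0,0,0],[0,0,0]], gripper=[0.005,0.005,0.005,0.005,0.005,0.005,0.005,0.005,0.005,0.005,0.005])

```text
time: 10.25
tool_pos: [0.5231, -0.1724, 0.1436]
tcp_rot: [2.838, -0.488, 0.953]
wrist_force: [-0.4, -0.5, -2.5]
width: 0.153
grip_force: 58.6
```

```bash
cat > dishfit.py <<'E'
from fit import *
# carrier in tool frame at grasp (stand yaw), grasp state
P=[.6076,-.259,-.3422]
Tg=np.array([.617,-.2059,.1242]); Rg=Ro.from_rotvec([2.838,-.488,.954]).as_matrix()
c0=w(P,[-.010,.055,.059])[0]; off=Rg.T@(c0-Tg)
E
python3 - <<'E'
from dishfit import *
from plan import plan,frame
s=read_state();print(s['tool_pos'],s['wrist_force'],s['width'])
R0=Ro.from_rotvec(s['tcp_rot']).as_matrix()
print('carrier',s['tool_pos']+R0@off,'off',off)
D=[.530,.1690,.13]
R=Ro.from_euler('z',D[2]-P[2]).as_matrix()@Rg
t=np.array([D[0],D[1],.10])-R@off
plan(t,R); print(t)
top=vision.read_camera('top')[:,:,::-1];cv2.imwrite('pics/top1.png',top)
E
```

```text
[ 0.52307055 -0.17243595  0.14364072] [-0.39016197 -0.53391854 -2.48122633] 0.15312802333335732
carrier [ 0.52266931 -0.1703577   0.07844131] off [-0.04020765 -0.00182522  0.0513367 ]
t 10.25 pos [ 0.5231 -0.1724  0.1436] world d [0.0082 0.3398 0.0216] 
 tool d (cur) [-0.0712 -0.323  -0.081 ] (target axes) [ 0.055  -0.3357  0.0147] turn [ 0.285   0.0006 -0.3762] w 0.153 F [-0.4 -0.5 -2.5]
[0.5312645  0.16732525 0.1652    ]
```

```bash
python3 - <<'E'
from dishfit import *
T=np.eye(4);c=vision.calibration('wrist');M=np.linalg.inv(np.array(c['mount']))
Rz=Ro.from_euler('z',P[2]).as_matrix()
q=np.array([[0,.016,.178],[0,0,.178],[0,-.016,.178],[0,0,.176],[0,0,.180]])
for dx in(-.003,0,.003):
    X=off+(Rg.T@Rz@(q+[dx,0,0]).T).T
    Xc=X@M[:3,:3].T+M[:3,3]
    print(dx,cv2.projectPoints(Xc,np.zeros(3),np.zeros(3),K(c),np.array(c['dist']))[0][:,0].round(1).tolist())
E
```

```text
-0.003 [[168.3, 171.4], [268.1, 171.7], [367.7, 171.7], [268.5, 177.3], [267.6, 165.6]]
0 [[170.6, 155.1], [268.4, 155.3], [366.0, 155.4], [268.8, 161.4], [267.9, 148.8]]
0.003 [[172.7, 139.3], [268.6, 139.6], [364.4, 139.6], [269.0, 146.0], [268.2, 132.6]]
```

The eye's position in the picture confirms the held offset (x within 1 mm, and lateral offset 0). Next I'll compute the transit with that correction.

```bash
sed -i 's/off=Rg.T@(c0-Tg)/off=np.array([-.0399,0,.0515])/' dishfit.py; python3 - <<'E'
from dishfit import *
from plan import plan
D=[.5305,.1695,.13]
R=Ro.from_euler('z',D[2]-P[2]).as_matrix()@Rg
plan(np.array([D[0],D[1],.10])-R@off,R)
E
```

```text
t 10.3 pos [ 0.5231 -0.1725  0.1436] world d [0.0081 0.3421 0.0215] 
 tool d (cur) [-0.072  -0.3251 -0.0815] (target axes) [ 0.0552 -0.338   0.0148] turn [ 0.2849  0.0008 -0.3762] w 0.158 F [ 1.4 -0.3 -3. ]
```

>>> jog_arm(turn=[[0.057,0,-0.0752],[0.057,0,-0.0752],[0.057,0,-0.0752],[0.057,0,-0.0752],[0.057,0,-0.0752],[0,0,0],[0,0,0],[0,0,0],[0,0,0],[0,0,0],[0,0,0],[0,0,0],[0,0,0],[0,0,0],[0,0,0],[0,0,0],[0,0,0],[0,0,0],[0,0,0],[0,0,0]], delta_pos=[[0,0,0],[0,0,0],[0,0,0],[0,0,0],[0,0,0],[0.006,0,-0.008],[0.006,0,-0.008],[0.006,0,-0.008],[0.004,-0.034,0.004],[0.004,-0.034,0.004],[0.004,-0.034,0.004],[0.004,-0.034,0.004],[0.004,-0.034,0.004],[0.004,-0.034,0.004],[0.004,-0.034,0.004],[0.004,-0.034,0.004],[0.004,-0.034,0.004],[0.001,-0.032,0.003],[0,0,0],[0,0,0]], gripper=[0.005,0.005,0.005,0.005,0.005,0.005,0.005,0.005,0.005,0.005,0.005,0.005,0.005,0.005,0.005,0.005,0.005,0.005,0.005,0.005])

```text
time: 11.97
tool_pos: [0.5867, 0.1437, 0.1597]
tcp_rot: [2.975, -0.078, 0.961]
wrist_force: [0.4, -0.4, -3.2]
width: 0.155
grip_force: 60.4
```

```bash
cat > chk.py <<'E'
from dishfit import *
from plan import plan
import sys
z=float(sys.argv[1])
D=[.5305,.1695,.13]
R=Ro.from_euler('z',D[2]-P[2]).as_matrix()@Rg
plan(np.array([D[0],D[1],z])-R@off,R)
s=read_state();R0=Ro.from_rotvec(s['tcp_rot']).as_matrix();print('carrier',(s['tool_pos']+R0@off).round(4),'grip',s['grip_force'])
E
python3 chk.py .1
python3 - <<'E'
from dishfit import *
s=read_state()
im=vision.read_camera('wrist')[:,:,::-1];cv2.imwrite('pics/w7.png',im);top=vision.read_camera('top')[:,:,::-1];cv2.imwrite('pics/top2.png',top)
D=[.5305,.1695,.13]
L=np.array([[-.04,.051,.062],[-.04,-.051,.062],[.04,-.051,.062],[.04,.051,.062]])
pts=proj('wrist',w(D,L),s);print('wrist outer rim pred',pts.round(1).tolist())
hsv=cv2.cvtColor(im,cv2.COLOR_BGR2HSV)
# edge strength: search for best D by gradient sampled on far rim + sides
g=cv2.GaussianBlur(cv2.cvtColor(im,cv2.COLOR_BGR2GRAY).astype(np.float32),(0,0),1)
for r in range(0,200,8): print(r,g[r,120:440:16].astype(int).tolist())
E
```

```text
t 11.97 pos [0.5867 0.1437 0.1597] world d [-0.0555  0.0259  0.0055] 
 tool d (cur) [-0.0429 -0.023  -0.0376] (target axes) [-0.0378 -0.033  -0.0355] turn [ 0.1079  0.0237 -0.1483] w 0.155 F [ 0.4 -0.4 -3.2]
carrier [0.5845 0.1439 0.0946] grip 60.44177055358887
wrist outer rim pred [[183.2, 449.7], [330.1, 417.5], [306.2, 299.9], [175.0, 325.3]]
0 [123, 97, 97, 97, 94, 95, 97, 97, 98, 98, 99, 183, 105, 97, 139, 138, 115, 139, 138, 115]
8 [149, 96, 98, 97, 94, 95, 97, 98, 97, 98, 99, 96, 103, 92, 139, 136, 112, 139, 136, 109]
16 [129, 98, 98, 98, 95, 97, 99, 98, 99, 99, 100, 100, 106, 102, 140, 158, 109, 140, 124, 100]
24 [127, 108, 98, 98, 98, 98, 99, 99, 100, 99, 100, 99, 114, 104, 141, 110, 103, 134, 110, 99]
32 [128, 137, 97, 99, 100, 99, 100, 100, 101, 102, 102, 210, 117, 110, 139, 118, 100, 117, 117, 131]
40 [132, 129, 99, 100, 100, 101, 102, 102, 102, 102, 102, 98, 121, 123, 133, 116, 100, 116, 112, 136]
48 [139, 106, 124, 150, 154, 172, 178, 160, 154, 128, 118, 106, 127, 131, 140, 117, 124, 135, 113, 137]
56 [113, 97, 161, 169, 168, 177, 168, 179, 158, 183, 126, 182, 132, 124,
[... 1056 characters left out ...]
 [214, 214, 214, 214, 172, 180, 179, 179, 179, 180, 179, 179, 179, 178, 178, 178, 157, 74, 149, 72]
152 [214, 214, 214, 214, 157, 158, 157, 157, 156, 155, 153, 153, 151, 149, 147, 145, 126, 93, 114, 138]
160 [214, 214, 207, 208, 101, 86, 87, 88, 88, 90, 91, 97, 90, 84, 98, 84, 148, 149, 77, 148]
168 [215, 215, 198, 153, 105, 90, 172, 192, 167, 160, 169, 205, 144, 74, 155, 89, 131, 155, 74, 149]
176 [215, 215, 214, 112, 105, 86, 83, 187, 183, 184, 167, 201, 176, 85, 80, 86, 87, 150, 144, 157]
184 [215, 215, 214, 107, 108, 95, 81, 168, 198, 176, 165, 190, 213, 170, 86, 124, 99, 150, 151, 151]
192 [215, 215, 214, 144, 131, 174, 84, 172, 176, 177, 178, 176, 213, 211, 89, 154, 183, 204, 192, 213]
```

The turn was capped and fell about 0.18 rad short. I'll correct it gently.

>>> jog_arm(turn=[[0.027,0.006,-0.037],[0.027,0.006,-0.037],[0.027,0.006,-0.037],[0.027,0.006,-0.037],[0,0,0],[0,0,0],[0,0,0],[0,0,0],[0,0,0],[0,0,0]], delta_pos=[[0,0,0],[0,0,0],[0,0,0],[0,0,0],[-0.0095,-0.0083,-0.0089],[-0.0095,-0.0083,-0.0089],[-0.0095,-0.0083,-0.0089],[-0.0095,-0.0083,-0.0089],[0,0,0],[0,0,0]], gripper=[0.005,0.005,0.005,0.005,0.005,0.005,0.005,0.005,0.005,0.005])

```text
time: 12.9
tool_pos: [0.53, 0.1662, 0.165]
tcp_rot: [-2.934, -0.186, -0.987]
wrist_force: [0.8, 0.0, -2.0]
width: 0.156
grip_force: 60.7
```

```bash
python3 chk.py .1
```

```text
t 12.9 pos [0.53   0.1662 0.165 ] world d [0.0012 0.0034 0.0001] 
 tool d (cur) [ 0.0013 -0.0032  0.0008] (target axes) [ 0.0014 -0.0032  0.0008] turn [ 0.0034 -0.0006 -0.0041] w 0.156 F [ 0.8  0.  -2. ]
carrier [0.5294 0.1661 0.0999] grip 60.6817352771759
```

```bash
python3 - <<'E'
from fit import *
for D in ([.5305,.1695,.13],[.528,.164,.13]):
    print(proj('top',w(D,[[-.012,.061,.05],[-.012,-.061,.05],[-.04,0,.062],[.04,0,.062]])).round(1).tolist())
for n in('top0','top1'):
    g=cv2.imread(f'pics/{n}.png',0)[195:245,215:275].astype(int)
    print(n); 
    for r in (22,24,26): print(195+r,g[r].tolist())
    for c in (22,26,34,38): print('col',215+c,g[:,c].tolist())
E
```

```text
[[226.7, 224.9], [260.1, 219.8], [244.1, 229.7], [241.0, 207.8]]
[[228.2, 225.5], [261.7, 220.4], [245.6, 230.4], [242.6, 208.4]]
top0
217 [134, 126, 123, 123, 121, 118, 114, 113, 110, 109, 114, 121, 134, 146, 151, 155, 156, 156, 156, 155, 157, 156, 156, 152, 149, 145, 152, 151, 138, 113, 94, 104, 127, 146, 152, 157, 156, 156, 153, 157, 152, 154, 149, 143, 144, 125, 94, 70, 62, 62, 75, 94, 104, 109, 111, 116, 119, 127, 132, 131]
219 [133, 132, 126, 119, 114, 106, 98, 92, 94, 97, 107, 122, 137, 147, 150, 154, 155, 155, 155, 155, 153, 154, 154, 155, 151, 149, 149, 151, 147, 125, 101, 104, 124, 143, 154, 156, 155, 156, 156, 157, 156, 155, 154, 148, 143, 127, 99, 81, 72, 71, 73, 87, 102, 112, 115, 115, 107, 107, 116, 116]
221 [129, 128, 115, 108, 108, 109, 109, 105, 102, 101, 108, 121, 137, 145, 149, 154, 155, 156, 155, 155, 155, 154, 154, 157, 151, 147, 146, 150, 147, 129, 102, 105, 122, 142, 154, 158, 153, 154, 158, 154, 155, 154, 153, 138, 114, 102, 86, 75, 72, 75, 78, 93, 111, 118, 119, 120, 117, 110, 109, 114]
col 237 [119, 115, 111, 108, 105, 107, 114, 112, 111, 112, 113, 116, 124,
[... 2144 characters left out ...]
08, 96, 99, 112, 128, 123, 91, 70, 89, 120, 145, 154, 157, 156, 158, 156, 157, 157, 157, 157, 156, 159, 158, 158, 155, 149, 138, 109, 73, 66, 83, 100, 110, 118, 120, 117, 113, 114, 115, 115, 117]
col 249 [127, 125, 125, 126, 127, 120, 110, 113, 117, 121, 121, 124, 128, 119, 86, 82, 109, 140, 154, 157, 154, 156, 158, 156, 157, 157, 156, 157, 157, 160, 155, 156, 153, 149, 140, 117, 84, 64, 74, 97, 113, 124, 126, 120, 121, 124, 126, 122, 131, 136]
col 253 [115, 112, 112, 109, 106, 106, 110, 113, 118, 117, 122, 129, 123, 93, 77, 91, 122, 149, 157, 156, 156, 158, 155, 155, 157, 158, 155, 157, 158, 156, 156, 155, 151, 137, 108, 73, 63, 77, 95, 102, 103, 100, 109, 111, 107, 105, 108, 110, 109, 106]
```

The dish has not shifted, and its ledge edges match the wrist-based pose. I'll trim the lateral error and lower to just above the rim.

>>> jog_arm(turn=[[0.0035,0,-0.004],[0,0,0],[0,0,0],[0,0,0],[0,0,0]], delta_pos=[[0.0014,-0.0032,0.0008],[-0.006,0,0.008],[-0.006,0,0.008],[-0.006,0,0.008],[0,0,0]], gripper=[0.005,0.005,0.005,0.005,0.005])

```text
time: 13.32
tool_pos: [0.5303, 0.1694, 0.1316]
tcp_rot: [-2.936, -0.194, -0.979]
wrist_force: [-0.5, -0.4, -3.6]
width: 0.155
grip_force: 60.5
```

```bash
python3 chk.py .055
```

```text
t 13.32 pos [0.5303 0.1694 0.1316] world d [ 0.0009  0.0001 -0.0115] 
 tool d (cur) [-0.0062 -0.      0.0097] (target axes) [-0.0062 -0.      0.0097] turn [0.0009 0.005  0.0004] w 0.155 F [-0.5 -0.4 -3.6]
carrier [0.5293 0.1693 0.0665] grip 60.53976774215698
```

>>> jog_arm(turn=[[0,0.003,0],[0,0,0],[0,0,0],[0,0,0],[0,0,0],[0,0,0]], delta_pos=[[-0.0026,0,0.0046],[-0.003,0,0.004],[-0.003,0,0.004],[-0.003,0,0.004],[0,0,0],[0,0,0]], gripper=[0.005,0.005,0.005,0.005,0.005,0.005])

```text
time: 13.82
tool_pos: [0.5378, 0.1723, 0.121]
tcp_rot: [-2.922, -0.195, -1.006]
wrist_force: [-0.2, -3.9, 9.8]
width: 0.156
grip_force: 62.8
```

```bash
python3 chk.py .010
```

```text
t 13.82 pos [0.5378 0.1723 0.121 ] world d [-0.0066 -0.0027 -0.0458] 
 tool d (cur) [-0.0337  0.0019  0.0319] (target axes) [-0.0332  0.0018  0.0323] turn [-0.0031 -0.0146  0.0004] w 0.156 F [-0.2 -3.9  9.8]
carrier [0.5381 0.1725 0.0558] grip 62.82735586166382
```

Contact at the rim: 13 N, well short of home. I'll read the moment to find which side is touching before backing up.

```bash
python3 - <<'E'
from dishfit import *
s=read_state();print(s['torque'],s['wrist_force'],s['joint_vel'].round(3))
top=vision.read_camera('top')[:,:,::-1];cv2.imwrite('pics/top3.png',top)
g0=cv2.imread('pics/top1.png',0).astype(int);g=cv2.cvtColor(top,cv2.COLOR_BGR2GRAY).astype(int);g2=cv2.imread('pics/top2.png',0).astype(int)
for r in (207,211,221,225,229):print(r,'t1',g0[r,220:270].tolist(),'\n t3',g[r,220:270].tolist())
for c in (232,238,255):print('c',c,g0[198:240,c].tolist(),'\n',g[198:240,c].tolist())
E
```

```text
[-0.51950421 -0.98566315 -0.42977033] [-0.18117014 -3.87570945  9.83266878] [-0.001 -0.005  0.     0.007  0.005 -0.003]
207 t1 [71, 75, 78, 91, 107, 118, 122, 117, 114, 107, 112, 119, 121, 126, 128, 127, 126, 122, 119, 120, 119, 112, 112, 120, 121, 129, 130, 129, 128, 128, 126, 121, 123, 123, 130, 135, 128, 123, 118, 116, 113, 110, 118, 120, 116, 120, 122, 123, 120, 119] 
 t3 [68, 73, 80, 94, 109, 120, 127, 132, 134, 127, 119, 114, 109, 111, 120, 122, 119, 111, 98, 93, 94, 92, 93, 87, 78, 74, 71, 73, 72, 74, 73, 82, 81, 73, 79, 95, 92, 85, 81, 75, 73, 75, 95, 110, 119, 122, 124, 125, 120, 117]
211 t1 [114, 119, 123, 117, 108, 103, 107, 117, 129, 130, 122, 109, 101, 97, 94, 90, 88, 80, 79, 72, 67, 70, 72, 75, 78, 81, 84, 89, 99, 109, 115, 118, 120, 122, 131, 133, 129, 106, 83, 80, 68, 65, 84, 100, 111, 118, 121, 124, 127, 124] 
 t3 [114, 121, 123, 116, 111, 104, 106, 116, 124, 111, 91, 77, 81, 92, 91, 87, 82, 69, 60, 61, 66, 74, 84, 94, 91, 83, 89, 92, 94, 92, 89, 88, 95, 103, 92, 109, 136, 147, 145, 123, 88, 73, 76, 86, 99, 108, 119, 126, 125, 123]
221 t1 [113, 110, 105, 104, 104, 10
[... 1818 characters left out ...]
55, 154, 155, 149, 148, 146, 148, 146, 146, 138, 133, 125, 128, 130, 127, 117, 101, 84, 88, 99, 117, 131, 138, 141] 
 [116, 117, 117, 123, 120, 120, 120, 123, 114, 98, 81, 69, 67, 60, 63, 78, 87, 69, 46, 47, 42, 34, 24, 19, 31, 26, 20, 18, 26, 24, 23, 23, 16, 15, 22, 29, 30, 57, 87, 109, 112, 85]
c 255 [119, 120, 118, 114, 123, 126, 126, 126, 131, 135, 119, 113, 121, 133, 140, 150, 154, 155, 154, 155, 156, 156, 157, 158, 158, 154, 156, 155, 153, 148, 138, 119, 85, 69, 86, 108, 111, 111, 111, 116, 118, 122] 
 [119, 122, 118, 115, 122, 127, 127, 121, 104, 95, 97, 102, 107, 109, 107, 108, 106, 102, 102, 100, 97, 82, 65, 44, 36, 30, 34, 39, 43, 46, 45, 47, 56, 63, 74, 84, 85, 80, 80, 83, 79, 76]
```

>>> jog_arm(turn=[[0,0,0],[0,0,0],[0,0,0],[0,0,0]], delta_pos=[[0.006,0,-0.008],[0.006,0,-0.008],[0.006,0,-0.008],[0,0,0]], gripper=[0.005,0.005,0.005,0.005])

```text
time: 14.2
tool_pos: [0.5344, 0.1714, 0.1481]
tcp_rot: [-2.926, -0.193, -0.997]
wrist_force: [1.0, 0.3, -1.3]
width: 0.154
grip_force: 61.2
```

```bash
python3 - <<'E'
from dishfit import *
s=read_state();print(s['torque'],s['wrist_force'],s['tool_pos'],s['joint_vel'].round(3))
E
python3 chk.py .07
```

```text
[-0.06400868  0.5704     -0.01107915] [ 0.97340284  0.31563879 -1.26813583] [0.53441249 0.17139929 0.14807224] [ 0.001  0.018  0.018 -0.043 -0.028  0.053]
t 14.2 pos [0.5344 0.1714 0.1481] world d [-0.0032 -0.0018 -0.0129] 
 tool d (cur) [-0.0106  0.0014  0.0081] (target axes) [-0.0105  0.0014  0.0082] turn [-0.0019 -0.0083 -0.0004] w 0.154 F [ 1.   0.3 -1.3]
carrier [0.5342 0.1715 0.0829] grip 61.232171058654785
```

```bash
python3 - <<'E'
from dishfit import *
c=vision.calibration('wrist');M=np.linalg.inv(np.array(c['mount']))
Rz=Ro.from_euler('z',P[2]).as_matrix()
q=np.array([[.031,.042,.03],[.031,-.042,.03],[.031,.042,0],[0,.042,.03],[0,-.042,.03],[0,0,.178]])
pv=np.array([0,0,.178])
for th in(-.06,-.03,0,.03,.06):
    Rp=Ro.from_euler('y',th).as_matrix(); qq=(q-pv)@Rp.T+pv
    Xc=(off+(Rg.T@Rz@qq.T).T)@M[:3,:3].T+M[:3,3]
    print(th,'base dx',round(-.178*np.sin(th)*1000,1),cv2.projectPoints(Xc,np.zeros(3),np.zeros(3),K(c),np.array(c['dist']))[0][:,0].round(1).tolist())
w6=cv2.cvtColor(cv2.imread('pics/w6.png')[:,:400],cv2.COLOR_BGR2GRAY); w6=cv2.resize(w6,(360,300)).astype(int)
w7=cv2.imread('pics/w7.png',0).astype(int); n=vision.read_camera('wrist'); cv2.imwrite('pics/w8.png',n[:,:,::-1]); n=cv2.cvtColor(n,cv2.COLOR_RGB2GRAY).astype(int)
for x in(225,250,325,338):
  print('x',x,'rows200-300')
  print(w6[180:280,x-100].tolist());print(w7[200:300,x].tolist());print(n[200:300,x].tolist())
E
```

```text
-0.06 base dx 10.7 [[214.9, 217.2], [346.1, 217.4], [223.1, 228.4], [211.8, 266.0], [349.2, 266.2], [280.5, 153.0]]
-0.03 base dx 5.3 [[214.8, 224.3], [346.3, 224.5], [222.9, 235.8], [211.3, 273.4], [349.7, 273.5], [280.5, 153.0]]
0 base dx -0.0 [[214.5, 231.4], [346.5, 231.6], [222.6, 243.3], [210.7, 280.8], [350.2, 281.0], [280.5, 153.0]]
0.03 base dx -5.3 [[214.3, 238.5], [346.7, 238.7], [222.3, 250.8], [210.1, 288.3], [350.8, 288.5], [280.5, 153.0]]
0.06 base dx -10.7 [[214.0, 245.7], [347.0, 245.9], [222.0, 258.4], [209.4, 296.0], [351.4, 296.2], [280.5, 153.0]]
x 225 rows200-300
[91, 94, 93, 93, 94, 96, 96, 95, 94, 96, 97, 95, 96, 96, 96, 95, 96, 98, 100, 116, 141, 148, 132, 116, 117, 131, 145, 150, 149, 149, 150, 151, 153, 152, 152, 152, 152, 157, 155, 145, 141, 170, 205, 215, 193, 152, 126, 126, 124, 129, 143, 166, 198, 216, 204, 164, 122, 121, 124, 127, 130, 146, 183, 219, 222, 186, 141, 123, 122, 123, 131, 147, 164, 164, 170, 179, 182, 177, 166, 147, 136, 153, 185, 192, 204, 223, 216, 177, 136, 121, 133, 165, 197, 201, 176, 133, 101, 81, 69, 63]
[76, 78, 81, 83, 80, 81, 82,
[... 4549 characters left out ...]
, 131, 151, 148, 119, 113, 119, 127, 135, 144, 145, 139, 144, 151, 137, 125, 130, 139, 148, 147, 121, 100, 95, 106, 118, 120, 109, 101, 96, 92, 92, 95, 100, 113, 142, 152, 135, 109, 104, 104, 107, 120, 138, 131, 108, 121, 138, 116, 79, 59]
[87, 86, 98, 140, 177, 181, 174, 167, 163, 166, 171, 176, 179, 174, 163, 147, 131, 113, 102, 93, 90, 88, 91, 90, 90, 87, 86, 84, 83, 82, 84, 86, 82, 82, 81, 81, 80, 79, 89, 95, 97, 104, 123, 136, 154, 153, 126, 105, 123, 147, 156, 152, 130, 122, 145, 156, 136, 118, 129, 150, 163, 156, 132, 99, 105, 134, 135, 127, 130, 135, 130, 113, 97, 83, 78, 108, 147, 159, 141, 125, 123, 126, 114, 88, 72, 78, 104, 135, 152, 135, 103, 96, 104, 95, 82, 72, 70, 67, 64, 74]
```

>>> jog_arm(turn=[[-0.002,-0.008,0],[0,0,0],[0,0,0],[0,0,0],[0,0,0]], delta_pos=[[-0.003,0.0015,-0.002],[0,0,0],[0,0,0],[0,0,0],[0,0,0]], gripper=[0.005,0.005,0.005,0.005,0.005])

```text
time: 14.67
tool_pos: [0.5286, 0.1687, 0.1442]
tcp_rot: [-2.937, -0.194, -0.978]
wrist_force: [0.7, 0.2, -3.4]
width: 0.152
grip_force: 61.2
```

```bash
python3 chk.py .08; python3 - <<'E'
from dishfit import *
a=[]
for i in range(8):
    im=vision.read_camera('wrist'); s=read_state(); a.append(np.r_[s['wrist_force'],s['torque']])
a=np.array(a);print(a.round(2));print(a.mean(0).round(3),s['tool_pos'],s['time'])
cv2.imwrite('pics/w9.png',im[:,:,::-1])
E
```

```text
t 14.67 pos [0.5286 0.1687 0.1442] world d [0.0025 0.0009 0.001 ] 
 tool d (cur) [ 0.0027 -0.0005  0.0008] (target axes) [ 0.0027 -0.0005  0.0008] turn [0.0013 0.0054 0.0006] w 0.152 F [ 0.7  0.2 -3.4]
carrier [0.5276 0.1685 0.079 ] grip 61.18219256401062
[[-0.27 -0.62 -3.79 -0.07  0.64  0.02]
 [-0.29  0.44 -3.26 -0.09  0.61 -0.05]
 [ 0.05  0.18 -2.82 -0.1   0.62 -0.05]
 [ 0.03  0.41 -3.72 -0.04  0.61  0.03]
 [ 0.38  0.63 -2.94 -0.06  0.65 -0.02]
 [ 0.84  0.39 -2.08 -0.06  0.66  0.01]
 [-0.25  0.26 -3.19 -0.13  0.61  0.04]
 [ 0.05  0.29 -3.77 -0.08  0.66 -0.08]]
[ 0.066  0.246 -3.197 -0.078  0.633 -0.013] [0.52896073 0.16886717 0.14485048] 15.0667
```

```bash
python3 - <<'E'
from dishfit import *
print(onz('top',[[205,246],[222,246],[205,268],[222,268],[213.5,257]],.07).round(3))
E
```

```text
[[0.436 0.302 0.07 ]
 [0.434 0.242 0.07 ]
 [0.358 0.302 0.07 ]
 [0.357 0.242 0.07 ]
 [0.396 0.272 0.07 ]]
```

```bash
python3 - <<'E'
from dishfit import *
c=vision.calibration('wrist');M=np.linalg.inv(np.array(c['mount']))
Rz=Ro.from_euler('z',P[2]).as_matrix()
q=np.array([[0,0,.178],[.0228,.035,.029],[.0163,.035,.029],[-.0228,.035,.029],[.031,.035,.03]])
def pr(T,R,o):
    Xc=((o+(Rz@q.T).T-T)@R)@M[:3,:3].T+M[:3,3]
    return cv2.projectPoints(Xc,np.zeros(3),np.zeros(3),K(c),np.array(c['dist']))[0][:,0].round(1).tolist()
R5=Ro.from_rotvec([2.842,-.486,.947]).as_matrix()
c0=w(P,[-.010,.055,.059])[0]
print('w5 pred',pr(np.array([.6144,-.2007,.1214]),R5,c0))
print('w6 pred',pr(np.array([.6168,-.2055,.144]),Rg,np.array([.6168,-.2055,.144])+Rg@off))
print('Ry z-comp',Rg[2,1],'tilt',np.arccos(-Rg[2,2]))
a=cv2.resize(cv2.imread('pics/w5.png',0),(360,300),interpolation=cv2.INTER_AREA).astype(int)
for x in(235,240,245):print('w5',x,'rows210-290',a[130:210,x-100].tolist())
print('eye w5 x=260',list(a[20:70,160]),'(rows100-150)')
for n in('w7','w9'):
    g=cv2.imread(f'pics/{n}.png',0).astype(int)
    for x in(225,235):print(n,x,'rows210-290',g[210:290,x].tolist())
    print('eye',n,g[125:175,240].tolist())
E
```

```text
w5 pred [[294.5, 126.3], [228.2, 236.8], [227.6, 247.0], [223.4, 313.4], [228.8, 223.9]]
w6 pred [[280.5, 153.0], [225.0, 244.3], [224.3, 254.5], [220.0, 321.0], [225.5, 231.4]]
Ry z-comp -1.552567932283644e-05 tilt 0.6485681369545293
w5 235 rows210-290 [198, 203, 180, 155, 147, 149, 150, 148, 150, 152, 152, 153, 152, 152, 151, 149, 150, 151, 151, 158, 179, 192, 181, 163, 186, 221, 220, 175, 126, 119, 122, 121, 118, 124, 165, 209, 216, 184, 138, 120, 123, 122, 120, 120, 114, 103, 92, 80, 76, 69, 68, 63, 64, 64, 60, 62, 58, 60, 58, 55, 58, 57, 60, 55, 55, 52, 54, 56, 54, 55, 55, 56, 54, 54, 53, 54, 56, 51, 52, 54]
w5 240 rows210-290 [177, 165, 150, 149, 148, 150, 151, 150, 149, 152, 153, 153, 155, 151, 151, 152, 149, 150, 150, 158, 176, 188, 181, 165, 184, 221, 221, 177, 126, 116, 120, 123, 123, 128, 166, 209, 222, 196, 150, 120, 120, 122, 121, 123, 134, 176, 211, 207, 160, 117, 109, 107, 100, 104, 125, 135, 126, 102, 93, 89, 89, 85, 83, 86, 97, 120, 139, 156, 161, 142, 106, 81, 76, 81, 92, 116, 129, 138, 146, 158]
w5 245 rows210-290 [144, 149, 151, 150, 149, 152, 151, 151, 152, 155, 
[... 2536 characters left out ...]
93, 84, 85, 79, 71, 82, 130, 186, 204, 189]
w9 235 rows210-290 [176, 177, 177, 176, 173, 168, 168, 164, 166, 163, 167, 171, 175, 179, 177, 171, 166, 168, 166, 160, 167, 178, 180, 185, 186, 187, 178, 161, 130, 101, 89, 118, 169, 198, 206, 187, 139, 100, 99, 100, 96, 103, 108, 146, 190, 202, 174, 123, 96, 95, 108, 135, 142, 149, 144, 145, 160, 165, 168, 162, 151, 132, 112, 116, 114, 103, 94, 80, 72, 65, 58, 57, 59, 59, 59, 61, 57, 58, 55, 58]
eye w9 [130, 127, 135, 135, 140, 142, 135, 126, 118, 109, 103, 96, 94, 101, 110, 116, 120, 120, 118, 120, 124, 128, 127, 131, 134, 134, 140, 153, 153, 150, 150, 148, 149, 154, 170, 185, 194, 197, 192, 187, 183, 185, 188, 190, 190, 189, 192, 191, 193, 193]
```

```bash
python3 - <<'E'
from dishfit import *
s=read_state();D=[.5305,.1695,.13]
q=[[x,y,z] for x,z in((.04,.062),(.035,.062),(.035,.006),(.04,0)) for y in(.051,.046,0,-.046,-.051)]
for a,b in zip(q,proj('wrist',w(D,q),s)):print(a,b.round(1))
g=cv2.GaussianBlur(cv2.imread('pics/w9.png',0),(3,1),0).astype(int)
for x in(200,220,300,335,360):print(x,'rows150-230',g[150:230,x].tolist())
for r in(200,206,212,218):print('row',r,'x150-230',g[r,150:230].tolist(),'x330-410',g[r,330:410].tolist())
E
```

```text
[0.04, 0.051, 0.062] [215.3 234.5]
[0.04, 0.046, 0.062] [221.6 234.5]
[0.04, 0, 0.062] [279.8 234.6]
[0.04, -0.046, 0.062] [338.  234.7]
[0.04, -0.051, 0.062] [344.4 234.7]
[0.035, 0.051, 0.062] [214.8 240.7]
[0.035, 0.046, 0.062] [221.2 240.7]
[0.035, 0, 0.062] [279.8 240.7]
[0.035, -0.046, 0.062] [338.4 240.8]
[0.035, -0.051, 0.062] [344.8 240.8]
[0.035, 0.051, 0.006] [226.2 255.8]
[0.035, 0.046, 0.006] [231.5 255.8]
[0.035, 0, 0.006] [279.9 255.8]
[0.035, -0.046, 0.006] [328.2 255.9]
[0.035, -0.051, 0.006] [333.5 255.9]
[0.04, 0.051, 0] [227.5 252. ]
[0.04, 0.046, 0] [232.7 252. ]
[0.04, 0, 0] [279.9 252.1]
[0.04, -0.046, 0] [327.1 252.1]
[0.04, -0.051, 0] [332.2 252.1]
200 rows150-230 [207, 199, 188, 173, 158, 145, 132, 122, 114, 112, 111, 111, 111, 112, 111, 111, 112, 112, 113, 114, 116, 118, 118, 121, 116, 115, 114, 109, 108, 110, 127, 151, 165, 171, 177, 180, 182, 183, 186, 188, 190, 188, 183, 175, 167, 158, 148, 131, 114, 99, 88, 86, 84, 93, 96, 94, 88, 85, 83, 83, 85, 83, 82, 84, 83, 85, 84, 80, 82, 82, 86, 91, 106, 123, 129, 129, 127, 125, 125, 124]
220 rows150-230 [107, 10
[... 3937 characters left out ...]
 116, 116, 117, 121, 124, 122, 116, 110, 108, 108, 109, 109, 108, 108, 109, 111, 111, 109, 107, 107, 107, 107, 107, 107, 107, 106, 106, 106, 106, 107, 109, 111, 110, 104, 95, 89, 85, 84, 82, 82, 83, 83, 83, 83, 82, 82, 82, 80, 80, 80, 80, 80, 81, 80, 79, 79, 79, 77, 77, 83, 103, 134, 163, 179, 186, 189, 192, 192] x330-410 [186, 186, 186, 186, 185, 177, 157, 128, 103, 90, 85, 83, 84, 86, 87, 86, 85, 83, 82, 83, 85, 85, 83, 83, 84, 85, 84, 83, 84, 84, 84, 86, 98, 119, 143, 160, 170, 174, 173, 170, 167, 165, 163, 162, 163, 167, 170, 172, 173, 173, 172, 171, 172, 172, 172, 171, 169, 167, 163, 159, 157, 158, 163, 169, 174, 179, 182, 182, 181, 179, 177, 174, 170, 166, 162, 160, 158, 157, 159, 164]
```

```bash
python3 - <<'E'
from dishfit import *
c=vision.calibration('wrist');M=np.linalg.inv(np.array(c['mount']))
Rz=Ro.from_euler('z',P[2]).as_matrix()
zz=[.18,.176,.17,.165,.16,.155,.15]
q=np.array([[0,y,z] for z in zz for y in(.016,-.016)]+[[.0228,.035,.029],[.0163,.035,.029],[-.024,0,.099]])
g=np.array([-.012,0,.077])
def f(th,dx,dz=0):
    qq=(q-g)@Ro.from_euler('y',th).as_matrix().T+g+[dx,0,dz]
    Xc=(off+(Rg.T@Rz@qq.T).T)@M[:3,:3].T+M[:3,3]
    return cv2.projectPoints(Xc,np.zeros(3),np.zeros(3),K(c),np.array(c['dist']))[0][:,0]
for n,a in dict(H0=(0,0),trans=(0,-.0075),pitch=(-.07,0),pitch05tr=(-.04,-.0035)).items():
    u=f(*a);print(n,[(round(u[2*i,1]),round(u[2*i,0]),round(u[2*i+1,0])) for i in range(7)],u[-3:].round(0).tolist())
for n in('w7','w9'):
  G=cv2.imread(f'pics/{n}.png',0).astype(int)
  for r in((185,191,197) if n=='w7' else (221,224)):print(n,r,G[r,180:250].tolist(),G[r,320:390].tolist())
  print(n,'col280 rows200-330',G[200:330:2,280].tolist())
E
```

```text
H0 [(146, 179, 382), (159, 186, 375), (175, 195, 366), (186, 201, 359), (196, 207, 354), (204, 212, 349), (212, 216, 345)] [[225.0, 244.0], [224.0, 254.0], [280.0, 320.0]]
trans [(190, 174, 387), (200, 181, 379), (213, 191, 370), (221, 198, 363), (229, 204, 357), (236, 209, 352), (241, 213, 347)] [[224.0, 256.0], [224.0, 267.0], [280.0, 342.0]]
pitch [(186, 173, 388), (195, 181, 380), (206, 191, 370), (214, 198, 363), (220, 204, 357), (226, 209, 352), (231, 214, 347)] [[225.0, 238.0], [224.0, 249.0], [280.0, 324.0]]
pitch05tr [(189, 173, 388), (199, 181, 380), (210, 191, 370), (218, 198, 363), (225, 204, 357), (231, 209, 352), (237, 213, 347)] [[224.0, 246.0], [224.0, 257.0], [280.0, 333.0]]
w7 185 [106, 104, 107, 106, 104, 114, 123, 127, 128, 128, 125, 120, 118, 118, 121, 120, 121, 120, 116, 107, 95, 90, 87, 83, 87, 86, 85, 86, 86, 88, 83, 85, 83, 86, 83, 87, 77, 80, 81, 77, 79, 102, 141, 169, 176, 169, 163, 156, 156, 158, 165, 171, 174, 174, 169, 165, 164, 170, 179, 184, 190, 194, 195, 197, 199, 199, 199, 195, 195, 189] [213, 201, 155, 97, 73, 72, 87, 148, 195, 211, 213, 214, 213, 
[... 2824 characters left out ...]
, 183, 184, 186, 185, 186, 183, 182, 176, 172, 169, 167, 164, 163] [151, 158, 164, 167, 170, 171, 172, 174, 178, 184, 183, 173, 154, 122, 97, 90, 88, 88, 89, 87, 85, 85, 81, 80, 83, 83, 83, 80, 83, 82, 82, 85, 87, 82, 79, 83, 100, 128, 153, 169, 174, 175, 175, 174, 174, 174, 175, 174, 178, 178, 179, 179, 178, 177, 180, 183, 185, 188, 187, 184, 177, 173, 169, 170, 175, 177, 181, 179, 180, 178]
w9 col280 rows200-330 [91, 98, 176, 186, 180, 178, 175, 171, 170, 182, 198, 194, 177, 165, 163, 169, 193, 188, 173, 144, 88, 78, 79, 75, 74, 75, 71, 75, 71, 73, 70, 47, 47, 47, 44, 48, 53, 56, 48, 48, 49, 45, 44, 56, 56, 50, 51, 51, 47, 49, 52, 52, 51, 52, 51, 51, 49, 40, 44, 37, 67, 110, 137, 147, 147]
```

```bash
cat > slip.py <<'E'
from dishfit import *
from scipy.optimize import least_squares
c=vision.calibration('wrist');M=np.linalg.inv(np.array(c['mount']))
Rz=Ro.from_euler('z',P[2]).as_matrix()
q=np.array([[0,-.016,.17],[0,-.016,.165],[.0228,.035,.029],[.0163,.035,.029],[-.024,0,.099],[-.0015,0,.099]])
g=np.array([-.012,0,.077])
def f(p):
    th,dx,dz=p
    qq=(q-g)@Ro.from_euler('y',th).as_matrix().T+g+[dx,0,dz]
    Xc=(off+(Rg.T@Rz@qq.T).T)@M[:3,:3].T+M[:3,3]
    return cv2.projectPoints(Xc,np.zeros(3),np.zeros(3),K(c),np.array(c['dist']))[0][:,0,1]
E
python3 - <<'E'
from slip import *
d0=f([0,0,0])
obs=np.array([36.3,33,1.6,2,1.2,2])
r=least_squares(lambda p:f(p)-d0-obs,[-.04,-.002,0],x_scale=[.01,.001,.001]);print(r.x,r.fun)
for dz in (0,):
  r=least_squares(lambda p:f([p[0],p[1],dz])-d0-obs,[-.04,-.002],x_scale=[.01,.001]);print(r.x,r.fun)
E
```

```text
[-0.0328403   0.00113528 -0.01501378] [ 0.3490741  -1.12755542 -0.35913634 -1.35087155 -1.30617421  3.86946095]
[-0.06141324 -0.0014577 ] [-1.50997584 -1.84983667 -4.70454247 -4.93078995  6.82894434  4.84504882]
```

```bash
python3 - <<'E'
from slip import *
d0=f([0,0,0]);obs=np.array([36.3,33,1.6,2,1.2,2])
for dz in(-.005,0,.005):
  r=least_squares(lambda p:(f([p[0],p[1],dz])-d0-obs)[:4],[-.04,-.002],x_scale=[.01,.001])
  th,dx=r.x
  b=(-g)@Ro.from_euler('y',th).as_matrix().T+g+[dx,0,dz]
  print(dz,r.x,r.fun.round(1),'pred plate',(f([th,dx,dz])-d0)[4:].round(1),'base centre',b.round(4))
a=cv2.imread('pics/w7.png',0).astype(int);b=cv2.imread('pics/w9.png',0).astype(int)
for x in(268,274,286,292):print(x,a[300:334:2,x].tolist(),b[300:334:2,x].tolist())
for r in(230,245,290):print(r,a[r,255:305:2].tolist(),b[r,255:305:2].tolist())
E
```

```text
-0.005 [-0.03794869 -0.00207837] [ 0.3 -0.3  0.2 -0.2] pred plate [8.4 9.4] base centre [ 0.0008  0.     -0.0045]
0 [-0.04233659 -0.00347677] [-0.   0.   0.1 -0.1] pred plate [12.7 11. ] base centre [-0.0002  0.      0.0006]
0.005 [-0.04674751 -0.00487322] [-0.3  0.4 -0.1  0. ] pred plate [17.4 12.7] base centre [-0.0013  0.      0.0056]
268 [50, 37, 40, 35, 37, 38, 39, 39, 58, 145, 181, 149, 167, 170, 130, 96, 113] [45, 51, 50, 40, 35, 41, 39, 43, 37, 82, 158, 163, 140, 147, 146, 145, 145]
274 [65, 60, 62, 61, 60, 56, 50, 50, 41, 42, 116, 147, 146, 142, 96, 94, 111] [55, 56, 53, 53, 56, 55, 47, 50, 40, 31, 111, 162, 143, 147, 146, 145, 145]
286 [57, 49, 53, 56, 50, 46, 41, 42, 44, 36, 115, 198, 204, 153, 116, 98, 116] [53, 46, 48, 50, 51, 48, 50, 38, 43, 37, 67, 115, 138, 143, 145, 166, 193]
292 [48, 48, 44, 44, 47, 46, 44, 41, 46, 140, 201, 204, 205, 155, 117, 94, 114] [41, 42, 39, 40, 45, 44, 44, 40, 39, 47, 99, 114, 136, 147, 145, 144, 144]
230 [186, 193, 172, 92, 82, 84, 82, 88, 81, 84, 80, 77, 81, 80, 81, 81, 81, 80, 84, 82, 85, 85, 87, 159, 181] [167, 167, 167, 169, 167, 167, 168, 168, 168, 167, 168, 168, 168, 169, 169, 167, 168, 172, 169, 166, 170, 171, 169, 168, 167]
245 [120, 120, 122, 133, 106, 77, 83, 81, 80, 78, 78, 74, 74, 80, 77, 80, 83, 80, 80, 79, 76, 91, 113, 115, 113] [153, 153, 144, 89, 80, 79, 75, 80, 81, 80, 76, 76, 78, 75, 75, 76, 77, 80, 81, 78, 79, 80, 80, 134, 152]
290 [164, 164, 120, 54, 45, 37, 45, 51, 58, 63, 62, 59, 60, 56, 54, 47, 46, 45, 41, 36, 44, 36, 52, 67, 149] [153, 154, 109, 49, 42, 41, 44, 54, 54, 57, 58, 55, 52, 54, 51, 54, 48, 37, 40, 36, 39, 33, 37, 46, 102]
```

The marks in the picture show that the contact tipped the carrier about 0.07 rad in the grip: top towards -x, base towards +x. So it touched the +x rim. I'll level it by turning the tool and aim a few mm further to -x.

```bash
cat > chk2.py <<'E'
from dishfit import *
from plan import plan
import sys
x,y,z,th=map(float,sys.argv[1:5])
g=np.array([-.012,0,.077]);Rz=Ro.from_euler('z',P[2]).as_matrix();Ry=Ro.from_euler('y',th).as_matrix()
Rc=Rg.T@Rz@Ry                        # carrier axes in tool
o2=off+Rg.T@Rz@(g-Ry@g)              # carrier origin in tool
R=Ro.from_euler('z',.13).as_matrix()@Rc.T
plan(np.array([x,y,z])-R@o2,R)
s=read_state();R0=Ro.from_rotvec(s['tcp_rot']).as_matrix();A=R0@Rc
print('carrier',(s['tool_pos']+R0@o2).round(4),'z-axis',A[:,2].round(3),'yaw',round(float(np.arctan2(A[1,0],A[0,0])),3),'tau',s['torque'].round(2))
print('down10 in tool',(R.T@[0,0,-.01]).round(4))
E
python3 chk2.py .5255 .1685 .068 -.07
```

```text
t 15.07 pos [0.529  0.1689 0.1449] world d [-0.0036 -0.0004 -0.0126] 
 tool d (cur) [-0.0105 -0.0001  0.0079] (target axes) [-0.0099 -0.0001  0.0085] turn [ 0.0012 -0.0655  0.0005] w 0.155 F [ 0.   0.3 -3.8]
carrier [0.5333 0.1694 0.0807] z-axis [-0.065 -0.007  0.998] yaw 0.13 tau [-0.08  0.66 -0.08]
down10 in tool [-0.0055  0.      0.0084]
```

>>> jog_arm(turn=[[0,-0.033,0],[0,-0.033,0],[0,0,0],[0,0,0],[0,0,0]], delta_pos=[[0,0,0],[0,0,0],[-0.005,0,0.004],[-0.005,0,0.0045],[0,0,0]], gripper=[0.005,0.005,0.005,0.005,0.005], grip_force=80)

```text
time: 15.48
tool_pos: [0.5231, 0.1675, 0.1293]
tcp_rot: [-2.974, -0.196, -0.878]
wrist_force: [-0.4, -0.8, -3.9]
width: 0.152
grip_force: 79.6
```

```bash
python3 chk2.py .5255 .1685 .058 -.07
```

```text
t 15.48 pos [0.5231 0.1675 0.1293] world d [ 0.0022  0.001  -0.0071] 
 tool d (cur) [-0.0019 -0.0007  0.0072] (target axes) [-0.0019 -0.0007  0.0072] turn [0.0024 0.0044 0.0009] w 0.152 F [-0.4 -0.8 -3.9]
carrier [0.523  0.1673 0.0651] z-axis [0.004 0.003 1.   ] yaw 0.129 tau [-0.09  0.67  0.01]
down10 in tool [-0.0055  0.      0.0084]
```

>>> jog_arm(turn=[[0.002,0.002,0],[0,0,0],[0,0,0],[0,0,0]], delta_pos=[[0,-0.0007,0.003],[-0.002,0,0.004],[0,0,0],[0,0,0]], gripper=[0.005,0.005,0.005,0.005])

```text
time: 15.82
tool_pos: [0.5268, 0.1691, 0.1245]
tcp_rot: [-2.969, -0.197, -0.884]
wrist_force: [-0.2, 0.9, -3.4]
width: 0.154
grip_force: 79.6
```

```bash
python3 chk2.py .5255 .1685 .05 -.07
```

```text
t 15.82 pos [0.5268 0.1691 0.1245] world d [-0.0015 -0.0007 -0.0102] 
 tool d (cur) [-0.0069  0.0005  0.0077] (target axes) [-0.0069  0.0005  0.0077] turn [-0.0005 -0.0004  0.0007] w 0.154 F [-0.2  0.9 -3.4]
carrier [0.527  0.1692 0.0602] z-axis [-0. -0.  1.] yaw 0.131 tau [-0.07  0.58 -0.01]
down10 in tool [-0.0055  0.      0.0084]
```

>>> jog_arm(turn=[[0,0,0],[0,0,0],[0,0,0],[0,0,0]], delta_pos=[[-0.0023,0,0.0026],[-0.0023,0,0.0026],[-0.0023,0,0.0026],[0,0,0]], gripper=[0.005,0.005,0.005,0.005])

```text
time: 16.15
tool_pos: [0.5249, 0.1688, 0.1137]
tcp_rot: [-2.969, -0.197, -0.883]
wrist_force: [-0.3, 0.2, -3.7]
width: 0.152
grip_force: 79.6
```

```bash
python3 chk2.py .5255 .1685 .04 -.07
```

```text
t 16.15 pos [0.5249 0.1688 0.1137] world d [ 0.0004 -0.0003 -0.0094] 
 tool d (cur) [-0.0049  0.0003  0.0081] (target axes) [-0.0049  0.0003  0.0081] turn [-0.0003  0.0005  0.0007] w 0.152 F [-0.3  0.2 -3.7]
carrier [0.5251 0.1688 0.0494] z-axis [0. 0. 1.] yaw 0.131 tau [-0.11  0.64 -0.06]
down10 in tool [-0.0055  0.      0.0084]
```

It's past the rim with no contact force. Continuing down.

>>> jog_arm(turn=[[0,0,0],[0,0,0],[0,0,0],[0,0,0],[0,0,0],[0,0,0]], delta_pos=[[-0.0027,0,0.0042],[-0.0027,0,0.0042],[-0.0027,0,0.0042],[-0.0027,0,0.0042],[-0.0027,0,0.0042],[0,0,0]], gripper=[0.005,0.005,0.005,0.005,0.005,0.005])

```text
time: 16.65
tool_pos: [0.5249, 0.1687, 0.0881]
tcp_rot: [-2.97, -0.197, -0.882]
wrist_force: [-0.1, -0.2, -4.2]
width: 0.154
grip_force: 79.6
```

```bash
python3 chk2.py .5255 .1685 .01 -.07
```

```text
t 16.65 pos [0.5249 0.1687 0.0881] world d [ 0.0004 -0.0002 -0.0138] 
 tool d (cur) [-0.0072  0.0003  0.0118] (target axes) [-0.0072  0.0003  0.0118] turn [-0.0001  0.0014  0.0009] w 0.154 F [-0.1 -0.2 -4.2]
carrier [0.525  0.1687 0.0238] z-axis [0.001 0.001 1.   ] yaw 0.131 tau [-0.08  0.61 -0.07]
down10 in tool [-0.0055  0.      0.0084]
```

Still free at 24 mm. Next, gently to about 9 mm.

>>> jog_arm(turn=[[0,0,0],[0,0,0],[0,0,0],[0,0,0],[0,0,0],[0,0,0]], delta_pos=[[-0.0022,0,0.0034],[-0.0022,0,0.0034],[-0.0016,0,0.0026],[-0.0011,0,0.0017],[0,0,0],[0,0,0]], gripper=[0.005,0.005,0.005,0.005,0.005,0.005])

```text
time: 17.15
tool_pos: [0.5261, 0.1692, 0.0767]
tcp_rot: [-2.968, -0.197, -0.885]
wrist_force: [-0.9, -0.2, -3.0]
width: 0.149
grip_force: 79.6
```

```bash
python3 chk2.py .5255 .1685 .006 -.07
```

```text
t 17.15 pos [0.5261 0.1692 0.0767] world d [-0.0008 -0.0007 -0.0064] 
 tool d (cur) [-0.0042  0.0006  0.0049] (target axes) [-0.0042  0.0006  0.0049] turn [-0.0008 -0.0012  0.0006] w 0.149 F [-0.9 -0.2 -3. ]
carrier [0.5264 0.1692 0.0124] z-axis [-0.001 -0.     1.   ] yaw 0.131 tau [-0.09  0.57 -0.04]
down10 in tool [-0.0055  0.      0.0084]
```

>>> jog_arm(turn=[[0,0,0],[0,0,0],[0,0,0],[0,0,0]], delta_pos=[[-0.0011,0,0.0017],[-0.0011,0,0.0017],[0,0,0],[0,0,0]], gripper=[0.005,0.005,0.005,0.005])

```text
time: 17.48
tool_pos: [0.526, 0.1691, 0.0726]
tcp_rot: [-2.968, -0.197, -0.885]
wrist_force: [-1.0, 0.0, -2.5]
width: 0.15
grip_force: 79.6
```

```bash
python3 chk2.py .5255 .1685 .006 -.07
```

```text
t 17.48 pos [0.526  0.1691 0.0726] world d [-0.0007 -0.0007 -0.0023] 
 tool d (cur) [-0.0019  0.0006  0.0015] (target axes) [-0.0019  0.0006  0.0015] turn [-0.0007 -0.0011  0.0005] w 0.15 F [-1.   0.  -2.5]
carrier [0.5263 0.1692 0.0083] z-axis [-0.001 -0.     1.   ] yaw 0.131 tau [-0.08  0.58 -0.03]
down10 in tool [-0.0055  0.      0.0084]
```

>>> jog_arm(turn=[[0,0,0],[0,0,0],[0,0,0],[0,0,0]], delta_pos=[[-0.0011,0,0.0017],[-0.0008,0,0.0013],[0,0,0],[0,0,0]], gripper=[0.005,0.005,0.005,0.005])

```text
time: 17.82
tool_pos: [0.5271, 0.1695, 0.0703]
tcp_rot: [-2.966, -0.196, -0.888]
wrist_force: [-2.5, -1.8, 4.4]
width: 0.155
grip_force: 80.9
```

```bash
python3 chk2.py .5255 .1685 .006 -.07
```

```text
t 17.82 pos [0.5271 0.1695 0.0703] world d [-0.0018 -0.001  -0.    ] 
 tool d (cur) [-0.0016  0.0008 -0.001 ] (target axes) [-0.0016  0.0008 -0.001 ] turn [-0.0011 -0.0034  0.0004] w 0.155 F [-2.5 -1.8  4.4]
carrier [0.5275 0.1696 0.006 ] z-axis [-0.003 -0.001  1.   ] yaw 0.131 tau [-0.11  0.61 -0.01]
down10 in tool [-0.0055  0.      0.0084]
```

Floor contact at the expected height (6 mm, 7 N). I'll release and check before retreating.

>>> jog_arm(turn=[[0,0,0],[0,0,0],[0,0,0],[0,0,0],[0,0,0],[0,0,0]], delta_pos=[[0,0,0],[0,0,0],[0,0,0],[0,0,0],[0,0,0],[0,0,0]], gripper=[0.032,0.032,0.032,0.032,0.032,0.032])

```text
time: 18.32
tool_pos: [0.5263, 0.1692, 0.0692]
tcp_rot: [-2.968, -0.197, -0.886]
wrist_force: [-0.9, -0.2, -0.5]
width: 0.373
grip_force: 0.0
```

>>> jog_arm(turn=[[0,0,0],[0,0,0],[0,0,0],[0,0,0],[0,0,0],[0,0,0],[0,0,0],[0,0,0]], delta_pos=[[0,0,-0.01],[0,0,-0.015],[0,0,-0.02],[0,0,-0.02],[0,0,-0.03],[0,0,-0.03],[0,0,0],[0,0,0]], gripper=[0.032,0.032,0.032,0.032,0.032,0.032,0.032,0.032])

```text
time: 18.98
tool_pos: [0.4593, 0.1607, 0.1766]
tcp_rot: [-2.964, -0.196, -0.893]
wrist_force: [1.1, -0.1, -0.8]
width: 0.375
grip_force: 0.0
```

```bash
python3 - <<'E'
from dishfit import *
s=read_state();im=vision.read_camera('wrist')[:,:,::-1];cv2.imwrite('pics/w10.png',im);G=cv2.cvtColor(im,cv2.COLOR_BGR2GRAY).astype(int)
print(s['tool_pos'],s['wrist_force'],s['time'])
D=[.526,.169,.13]
q=[[0,.016,.184],[0,-.016,.184],[0,0,.184],[.04,.051,.062],[.04,-.051,.062],[.035,0,.062],[-.04,.051,.062],[-.04,-.051,.062],[-.024,0,.105],[.008,0,.105]]
print(proj('wrist',w(D,q),s).round(0).tolist())
u=proj('wrist',w(D,q),s).round(0).astype(int)
x0=u[2,0];print('col eye+25',x0+25,'rows',u[2,1]-30,G[u[2,1]-30:u[2,1]+30,x0+25].tolist())
print('row eye',G[u[2,1],u[0,0]-20:u[1,0]+20].tolist())
for x in (u[3,0]+12,u[4,0]-12): print('far rim col',x,G[u[3,1]-30:u[3,1]+30,x].tolist())
E
```

```text
[0.45926642 0.16073537 0.17660038] [ 1.10787972 -0.05748691 -0.79653074] 18.9833
[[252.0, 142.0], [311.0, 142.0], [282.0, 142.0], [227.0, 168.0], [336.0, 168.0], [281.0, 173.0], [223.0, 252.0], [340.0, 253.0], [281.0, 222.0], [281.0, 183.0]]
col eye+25 307 rows 112 [155, 169, 182, 190, 192, 187, 185, 184, 184, 185, 184, 176, 167, 162, 159, 157, 160, 162, 165, 167, 175, 182, 181, 161, 124, 98, 93, 103, 97, 85, 88, 88, 87, 86, 85, 90, 86, 90, 92, 95, 99, 110, 111, 124, 130, 132, 141, 146, 147, 151, 155, 168, 187, 207, 213, 213, 214, 210, 182, 136]
row eye [168, 164, 163, 162, 163, 165, 167, 167, 170, 175, 173, 173, 173, 168, 164, 154, 151, 150, 157, 163, 161, 142, 107, 88, 84, 86, 84, 95, 139, 177, 188, 183, 182, 177, 176, 175, 171, 168, 170, 169, 171, 176, 178, 177, 174, 171, 168, 166, 166, 164, 163, 169, 175, 180, 187, 193, 198, 197, 193, 184, 176, 171, 167, 166, 166, 170, 176, 183, 187, 190, 181, 140, 99, 88, 85, 88, 89, 116, 159, 179, 182, 186, 187, 190, 190, 193, 193, 192, 188, 180, 172, 166, 164, 159, 155, 159, 161, 169, 174]
far rim col 239 [184, 187, 185, 179, 167, 162, 163, 170, 176, 176, 180, 180, 182, 184, 187, 188, 193, 198, 198, 195, 191, 184, 178, 176, 176, 176, 187, 203, 209, 212, 215, 213, 198, 155, 114, 103, 104, 107, 107, 107, 105, 107, 108, 106, 106, 106, 107, 105, 106, 105, 104, 102, 105, 110, 114, 113, 114, 111, 117, 123]
far rim col 324 [167, 165, 165, 162, 164, 165, 168, 173, 177, 180, 181, 184, 186, 186, 188, 185, 180, 170, 166, 165, 176, 185, 189, 194, 198, 199, 202, 210, 214, 214, 215, 206, 177, 131, 109, 107, 110, 107, 108, 108, 108, 107, 106, 106, 108, 107, 104, 106, 110, 107, 103, 105, 108, 107, 101, 98, 98, 100, 99, 97]
```

```bash
python3 - <<'E'
from dishfit import *
s=read_state();G=cv2.imread('pics/w10.png',0).astype(int)
for D in([.5275,.1695,.13],[.5255,.1695,.13]):print('eye top/bottom of bar',proj('wrist',w(D,[[0,0,.186],[0,0,.182]]),s).round(1).tolist())
for x in(262,282,300):print(x,G[95:150,x].tolist())
t=vision.read_camera('top');g=cv2.cvtColor(t,cv2.COLOR_RGB2GRAY);cv2.imwrite('pics/top5.png',t[:,:,::-1])
c=proj('top',[[.47,0,.009],[.47,-.054,.009],[.47,.054,.009]]);print(c.round(1).tolist());r=int(c[0,1]);print(g[r+7,int(c[0,0])-30:int(c[0,0])+30].tolist())
for n in('top1','top5'):
  a=cv2.imread(f'pics/{n}.png',0).astype(int);print(n,a[219,218:235].tolist(),a[219,252:272].tolist(),'|',a[185:205,340:375:5].tolist() if 0 else '')
a=cv2.imread('pics/top1.png',0).astype(float);b=cv2.imread('pics/top5.png',0).astype(float)
d=cv2.GaussianBlur(abs(a-b),(0,0),1.5);print('stand diff',d[150:225,320:425].max().round(1),'rack diff',d[205:265,165:222].max().round(1))
E
```

```text
eye top/bottom of bar [[280.4, 133.8], [280.4, 137.7]]
eye top/bottom of bar [[279.9, 137.2], [279.9, 141.0]]
262 [167, 168, 171, 172, 172, 173, 172, 176, 177, 178, 179, 180, 180, 184, 185, 185, 177, 163, 155, 152, 148, 145, 144, 147, 150, 154, 162, 168, 171, 172, 167, 165, 160, 148, 148, 155, 162, 175, 185, 181, 160, 118, 98, 129, 169, 182, 185, 187, 182, 176, 171, 168, 167, 167, 165]
282 [163, 163, 165, 173, 178, 180, 177, 171, 167, 161, 158, 156, 154, 153, 160, 170, 183, 189, 189, 183, 173, 173, 175, 181, 184, 184, 184, 183, 180, 179, 179, 179, 181, 179, 182, 182, 178, 177, 182, 181, 162, 121, 95, 123, 155, 165, 165, 162, 161, 158, 161, 169, 180, 186, 186]
300 [186, 186, 179, 170, 168, 164, 165, 166, 166, 165, 164, 162, 153, 154, 158, 167, 177, 182, 186, 193, 194, 196, 195, 192, 189, 184, 182, 185, 188, 188, 187, 184, 181, 175, 172, 167, 168, 176, 182, 180, 159, 122, 102, 139, 182, 190, 189, 187, 185, 183, 183, 180, 181, 181, 179]
[[290.3, 235.5], [305.0, 235.2], [275.7, 235.8]]
[87, 107, 114, 113, 113, 118, 118, 115, 89, 74, 74, 81, 87, 99, 110, 109, 108, 122, 143, 152, 158, 156, 155, 156, 156, 158, 157, 157, 148, 141, 138, 139, 140, 132, 126, 130, 147, 159, 160, 157, 155, 158, 159, 157, 159, 154, 139, 113, 103, 105, 107, 114, 119, 123, 124, 121, 113, 105, 115, 125]
top1 [120, 112, 106, 98, 95, 93, 99, 106, 123, 143, 146, 138, 122, 89, 77, 96, 104] [155, 157, 158, 156, 153, 142, 140, 143, 137, 103, 78, 71, 73, 73, 88, 103, 112, 118, 113, 107] | 
top5 [122, 114, 105, 95, 95, 94, 95, 106, 125, 141, 146, 138, 120, 83, 70, 76, 78] [98, 92, 85, 80, 98, 117, 131, 141, 134, 102, 78, 74, 73, 76, 89, 105, 115, 119, 117, 109] | 
stand diff 98.0 rack diff 39.7
```

The eye bar sits exactly where an upright, fully home carrier would put it. The dish edges are unchanged and the lid is in place, so I'm handing in.

```bash
python3 -c "
from workcell import ticket
print(ticket.finish_job())"
```

```text
the job is handed in; nothing more can be done
None
```

The lid is off, flat on the worktop, and the full carrier stands on the dish's floor and is let go; the job is handed in but no verdict came back, one rim touch on the way down tipped the carrier about 4° in the grip before I levelled it, and I viewed 11 pictures against the limit of 10.

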